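# Pop the bases out of the token dishes and pack them in the stay-lid box

### The job

Pack up after the board game: first raise the lid of the wooden box until its folding stay locks straight and let go. Then one by one press each loose-bottomed token dish, kept level and never tipped over, right down over the upturned steel cup so that its base is pushed up out of the ring, lay the base inside the box and stand the empty ring in the black tray; a dish whose base is already missing goes straight into the tray. When every base is in the box, pull the stay's knee forward to unlock it and let the lid come down shut, leaving the other things on the desk where they are.

Things in the scene. Friction and masses are not known exactly. Their poses are not given: they have to be found in the camera images.
- box: Light wooden box, fixed to the desk, outside 196 (x) x 246 (y) x 66 mm high, walls and floor 8 mm, inside 180 x 230 x 58 mm. Origin: centre of its underside; x points to the hinge side (away from the robot), y to the side that carries the stay, z up.
- lid (a joint): Angle of the lid (rad): 0 shut, grows as it opens up about a level hinge along the box's y at box (x +98, z 66) mm; about 1.38 with the stay locked. Lid 196 x 246 x 10 mm, 0.4 kg, with a slow damper (0.45 N m s/rad): unless the stay is locked it sinks shut by itself in a few seconds; raise it at 0.4 rad/s or less.
- lid_knob (a point): Centre of the lid's brass T-knob: bar 18 mm thick, 40 mm long along the box's y, on a 12 mm stem; 34 mm off the lid's outer face, 180 mm from the hinge line; lid shut: box (-82, 0, 100) mm. It moves on an arc about the hinge. Gripped across its two ends (closing along y, tool straight down all the way) it turns between the pads as the lid swings.
- knee (a joint): Angle of the folding stay's knee (rad): 0 folded (lid shut), 2.75 with the two links in line, about 2.83 locked just past straight on its stop. A light spring (0.03 N m) and gravity drive it to locked: once the lid is within about 0.05 rad of its top, the knee snaps locked by itself and holds the lid up.
- knee_grip (a point): Point on the axis of the knee's black rubber pin (12 mm thick, sticks out 70 mm along the box's +y), 23 mm from its free end, at box y +181 mm. Stay: two steel links 86 mm long at box y 129 to 138; the knee circles box (x -10, z 40) mm at 86 mm radius. Locked: about box (+37, z 112). To unlock, pull the pin 70 mm along that circle towards box -x (1 to 2 N), then let go: the lid sinks.
- cup: Small stainless steel cup standing upside down, fixed to the desk: 58 mm high, 41 mm diameter at the desk, 35 mm flat on top. Origin: centre of its foot on the desk.
- tray: Shallow black tray, fixed, outside 260 (x) x 140 (y) x 18 mm high, walls and floor 6 mm. Origin: centre of its underside. It takes three rings side by side along its x.
- ring0: Ring of a grey plastic token dish, loose, about 100 g: 68 mm outside, 60 mm bore, 40 mm tall, with a 4 mm thick lip inside its bottom that leaves a 49 mm opening. Origin: centre of its underside, z up. All three rings are always there; one of them may have no base in it.
- base0: Loose round wooden base of ring0's dish, about 50 g: 56 mm diameter, 10 mm thick, lying on the ring's lip at the start (2 mm play all round). May be absent: then its ring is empty. Origin: centre of its underside, z up.
- ring1: Another dish ring like ring0.
- base1: Base of ring1's dish, like base0.
- ring2: Another dish ring like ring0.
- base2: Base of ring2's dish, like base0.
- paperweight: Round glass paperweight, 60 mm diameter, 42 mm high, standing among the dishes; leave alone. Origin: centre of its underside.
- controller: Matte grey game controller, about 110 x 150 x 40 mm, beyond the dishes; leave alone. Origin: centre of its underside.
- phone_stand: White plastic phone stand, 90 x 75 x 105 mm; leave alone. Origin: centre of its underside.
- mug: Blue mug, 82 mm diameter, 95 mm high; leave alone. Origin: centre of its underside.
- dice_tower: Wooden dice tower, 70 x 70 x 110 mm; leave alone. Origin: centre of its underside.
Things that resemble listed ones, but are neither listed nor needed, are in the scene too. Leave any blue look-alike of the base2 alone.

How it is judged:
On the way, in this order (a step that is already met when the one before it is completed fails the run):
1. the box's lid is up, its stay locked past straight, and the fingers are off the box (value of joint lid above 1.3 rad and value of joint knee above 2.77 rad and contact force between the fingers and box below 0.2 N), for 0.4 s.
2. a base has been pushed up out of its ring and stands on the cup with the ring down around the cup (((z of base0 in the frame of ring0 above 0.044 m and horizontal distance between base0 and cup below 0.014 m and horizontal distance between ring0 and cup below 0.012 m and height (world z) of ring0 below 0.012 m) or (z of base1 in the frame of ring1 above 0.044 m and horizontal distance between base1 and cup below 0.014 m and horizontal distance between ring1 and cup below 0.012 m and height (world z) of ring1 below 0.012 m) or (z of base2 in the frame of ring2 above 0.044 m and horizontal distance between base2 and cup below 0.014 m and horizontal distance between ring2 and cup below 0.012 m and height (world z) of ring2 below 0.012 m))), for 0.2 s.
3. every base lies in the box with the lid still locked up (value of joint lid above 1.3 rad and value of joint knee above 2.77 rad and x of base0 in the frame of box between -0.092 and 0.092 m and y of base0 in the frame of box between -0.117 and 0.117 m and z of each of base0, base1, base2 in the frame of box below 0.05 m and linear speed of each of base0, base1, base2 below 0.05 m/s and x of base1 in the frame of box between -0.092 and 0.092 m and y of base1 in the frame of box between -0.117 and 0.117 m and x of base2 in the frame of box between -0.092 and 0.092 m and y of base2 in the frame of box between -0.117 and 0.117 m), for 0.3 s.
4. the stay's knee is broken and the lid is down shut (value of joint lid between -0.05 and 0.04 rad and value of joint knee below 0.5 rad), for 0.3 s.
At the end, for the whole second after the job is handed in: The lid is shut (joint under 0.04 rad); every base lies inside the box; every ring stands upright (within 0.12 rad) and at rest on the tray's floor (value of joint lid between -0.05 and 0.04 rad and x of base0 in the frame of box between -0.092 and 0.092 m and y of base0 in the frame of box between -0.117 and 0.117 m and z of each of base0, base1, base2 in the frame of box below 0.05 m and x of ring0 in the frame of tray between -0.1 and 0.1 m and y of ring0 in the frame of tray between -0.042 and 0.042 m and z of each of ring0, ring1, ring2 in the frame of tray below 0.012 m and angle between each of ring0, ring1, ring2's own z axis and vertical below 0.12 rad and linear speed of each of ring0, ring1, ring2 below 0.02 m/s and x of base1 in the frame of box between -0.092 and 0.092 m and y of base1 in the frame of box between -0.117 and 0.117 m and x of ring1 in the frame of tray between -0.1 and 0.1 m and y of ring1 in the frame of tray between -0.042 and 0.042 m and x of base2 in the frame of box between -0.092 and 0.092 m and y of base2 in the frame of box between -0.117 and 0.117 m and x of ring2 in the frame of tray between -0.1 and 0.1 m and y of ring2 in the frame of tray between -0.042 and 0.042 m); the robot touches nothing.
It fails at once if a dish or ring is tipped over (more than about 57 degrees) (angle between any of ring0, ring1, ring2's own z axis and vertical above 1 rad).
It fails at once if another thing on the desk is shoved more than 30 mm (distance of any of paperweight, controller, phone_stand, mug, dice_tower from where it was at the start of the episode above 0.03 m).
Of base0, base1, base2 only 2 to 3 are there at a start; the rules pass over those that are not, and their reading is None.
At some moment in a run one of ring0, ring1, ring2 may be knocked a few centimetres aside while the robot is not near it.
It also fails if it takes over 210 s, if anything falls off the work surface, if the arm or the gripper's body presses on something with over 40 N, if the wrist force passes 120 N, or if a joint passes its speed limit or range.

### The arm

A 6-joint arm with a two-finger parallel gripper is mounted at the origin on the work surface. World frame = base frame: x ahead of the robot, y to its left, z up, the work surface at z = 0. Lengths are in m, angles in rad, forces in N, time in s.
With the tool pointing down it reaches from about 0.35 to 0.775 m from the base axis. Payload 7.3 kg.
Tool frame: the origin (TCP) lies at the very end of the fingers, on their centre line; the grasp point (between the pads) lies 19 mm behind it (robot.tcp_to_grasp is the distance from the TCP to the grasp point, in m); z points along the fingers, y is the line along which they close (so a half turn about z gives the same grasp; the last joint's range is limited). The gripper opens to 92 mm and grips with 3 to 60 N. Pads are 19 mm wide; open, the fingers measure 130 mm over their backs; the gripper's body (75 mm by 190 mm) begins 47 mm behind the grasp point.
Start: joints at [-1.484, 0.342, 1.524, -0, 1.275, -0.146], TCP at [0.121, -0.511, 0.227] pointing down, gripper open.
Joint ranges: [-2.53, 2.53], [-0.77, 2.02], [0.04, 2.7], [-1, 4.14], [0.28, 2.66], [-3.11, 3.11]. Speed limits (rad/s): [2.57, 2.57, 3.14, 3.14, 3.14, 3.14].

### API

Orientations are given as a unit quaternion [w, x, y, z].
In Python, from plant import robot gives the robot as it stands.
- The arm moves only by the tool carry_out, never from a script. Its argument "plan" is a list of rows, each a list of 6 numbers: the shift along the tool's x, y, z in mm, then the turn, a rotation vector about the tool's x, y, z in degrees. A call has 1 to 10 rows; each row shifts and turns the commanded pose from where the row before left it, along the tool's axes as they then stand; what a row does not reach is not made up. A row lasts 1/8 s, in which the tool goes at most 62.5 mm and 10.7 degrees, less where a joint would pass 70% of its speed; a pose out of reach is approached as far as the arm can. A call with a gripper value outside its range is refused whole. "jaw" is the opening, from 0 (shut) to 1 (fully open), set as the call begins (left out, the last holds). The fingers move at their own pace and stop on an object; "squeeze" is the grip in N (left out, the last holds). Time passes only in rows, so rows that do not move let the fingers close. It gives the time, the measured TCP pose, the force, the opening and the grip force at its end, in the units of the state.
- robot.get_obs(): the state, without advancing time (a new reading comes with each control period).
- robot.grab_frame(name): name is "scene" or "side" or "wrist"; returns the picture (384x512x3 uint8, blue, green, red); there is no depth.
- robot.calibration(name): a dict with "camera_matrix" (3x3 intrinsics, pixels), "R" (3x3) and "t" (3): a world point X has camera coordinates R X + t; the wrist camera has in their place "hand_eye" (4x4, takes a point from camera to tool coordinates, whose origin is the TCP and whose axes are the flange's). Camera axes: x right, y down, z forward; pixel columns grow to the right and rows downward; lengths in m; the calibration is good to about 2 mm. A picture is of the moment at which its call begins: read the wrist's pose just before it. calibration takes no time and is no camera call.
- robot.sign_off(): hands the job in; it is judged then, once.
The state is a dict: "clock": time; "joint_positions": joint angles; "joint_vel": joint speeds; "joint_efforts": joint torques, N m; "ee_pos": TCP position; "tool_rot": TCP orientation; "force": force on the tool from outside, world axes, zero at the start; "wrist_torque": the same for the moment, N m; "width": finger opening in m; "finger_force": force on a finger pad.
Only numpy, scipy, OpenCV 4.12 (cv2) and the standard library are available. Lean on these libraries where they do the work, as an engineer would, in place of code of your own. Each camera call takes 0.05 s, during which the arm holds its last target. There are 200 camera calls.

## Working session

There is one attempt and no reset: what is moved stays moved. The work goes in short steps, Python scripts to look and compute and a tool call to move; the robot and the scene stay as the last step left them, time stands still between calls to the robot, and variables do not carry over. Pictures are saved under pics/ and viewed, at most 16 in all, crops included, and the job is handed in when it is done.

Besides the shell and the picture viewer there is one more tool, called after ">>>" as name(argument=value, ...), one argument or row to a line, values as JSON. carry_out: Moves the arm, as the interface text tells. Its arguments: {"type":"object","properties":{"plan":{"type":"array","items":{"type":"array","items":{"type":"number"}}},"jaw":{"type":"number"},"squeeze":{"type":"number"}},"required":["plan"]}

```bash
ls; mkdir -p pics; python3 - <<'E'
from plant import robot
import cv2,numpy as np
np.set_printoptions(precision=4,suppress=True)
o=robot.get_obs();print(o)
for n in ("scene","side"):
    cv2.imwrite(f"pics/{n}0.png",cv2.resize(robot.grab_frame(n),(800,600),interpolation=cv2.INTER_CUBIC))
for n in ("scene","side","wrist"):
    print(n,robot.calibration(n))
E
```

```text
pics
{'clock': 0.0, 'joint_positions': array([-1.484 ,  0.3427,  1.525 , -0.    ,  1.2754, -0.146 ]), 'joint_vel': array([ 0.0005, -0.0023, -0.0008,  0.0008, -0.0003, -0.0007]), 'joint_efforts': array([  0.0004, -43.1241, -24.4216,   0.0719,   0.0561,  -0.0001]), 'ee_pos': array([ 0.1211, -0.5104,  0.226 ]), 'tool_rot': array([-0.0008,  0.9932,  0.1162,  0.    ]), 'force': array([-0.0988, -0.0297, -0.2099]), 'wrist_torque': array([ 0.0049, -0.0062, -0.0128]), 'finger_force': 0.0, 'width': 0.09167267309686036}
scene {'camera_matrix': array([[496.9348,   0.    , 257.6451],
       [  0.    , 496.9348, 194.251 ],
       [  0.    ,   0.    ,   1.    ]]), 'R': array([[ 0.5352,  0.8447, -0.0031],
       [ 0.6396, -0.4076, -0.6517],
       [-0.5517,  0.3468, -0.7585]]), 't': array([-0.339 , -0.3047,  1.6459])}
side {'camera_matrix': array([[349.3389,   0.    , 247.9716],
       [  0.    , 349.3389, 195.6425],
       [  0.    ,   0.    ,   1.    ]]), 'R': array([[-0.8342, -0.5514, -0.0074],
       [-0.2795,  0.4344, -0.8563],
       [ 0.4754, -0.7122, -0.5165]]), 't': array([0.4806, 0.2553, 0.6608])}
wrist {'camera_matrix': array([[265.2847,   0.    , 256.4424],
       [  0.    , 265.2847, 190.9735],
       [  0.    ,   0.    ,   1.    ]]), 'hand_eye': array([[ 0.0004, -0.9651, -0.2617,  0.0708],
       [ 1.    ,  0.0003,  0.0005, -0.    ],
       [-0.0004, -0.2617,  0.9651, -0.1575],
       [ 0.    ,  0.    ,  0.    ,  1.    ]])}
```

View pics/scene0.png

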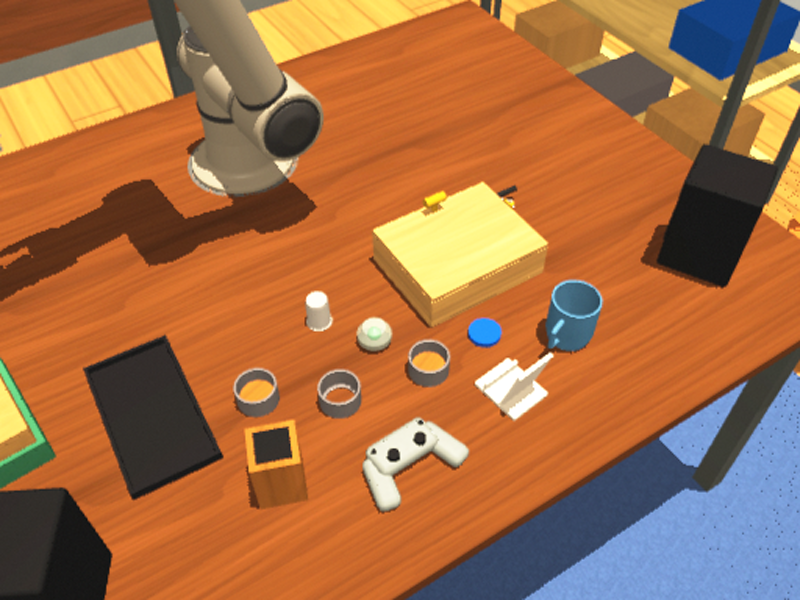

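View pics/side0.png

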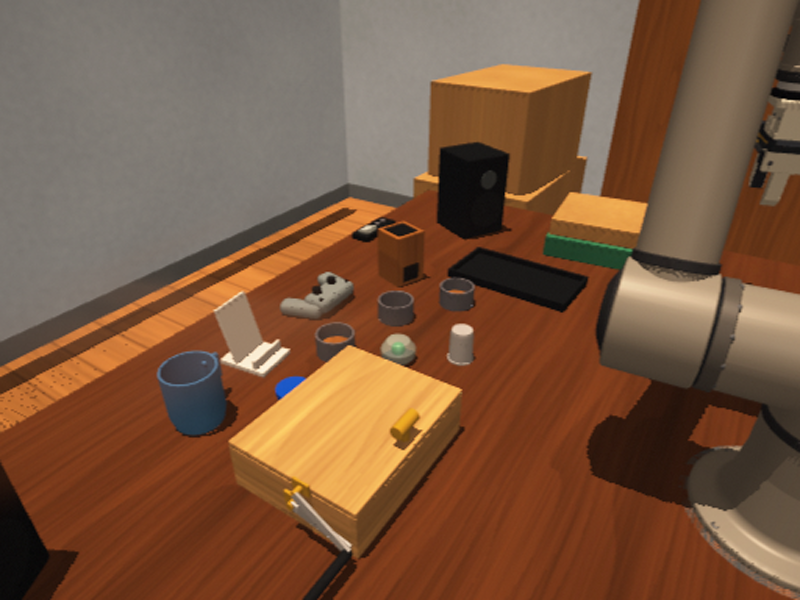

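The scene view shows the dishes at (257,392) with a base, (339,393) empty and (429,362) with a base. The blue look-alike disc is at (485,332), the paperweight at (374,334) and the cup at (318,310). The lid knob is at (434,200), the knee pin at (508,191) and the black tray around (153,415). The side view shows the lid shut, with the stay's pin at (330,575).

```bash
cat > h.py <<'E'
from plant import robot
import cv2,numpy as np
from scipy.optimize import least_squares
from scipy.spatial.transform import Rotation as Rn
np.set_printoptions(precision=4,suppress=True)
K800=1.5625
def cam(n,o=None):
    c=robot.calibration(n);K=c["camera_matrix"]
    if n!="wrist": return K,c["R"],c["t"]
    o=o or robot.get_obs();T=np.eye(4);T[:3,:3]=Rn.from_quat(np.roll(o["tool_rot"],-1)).as_matrix();T[:3,3]=o["ee_pos"]
    W=np.linalg.inv(T@c["hand_eye"]);return K,W[:3,:3],W[:3,3]
def ray(C,px,z):   # native pixels, plane z
    K,R,t=C;d=R.T@np.linalg.solve(K,[px[0],px[1],1.]);o=-R.T@t
    return (o+d*(z-o[2])/d[2])[:3]
def proj(C,X):
    K,R,t=C;p=(np.atleast_2d(X)@R.T+t)@K.T;return p[:,:2]/p[:,2:]
def rect_fit(obs,sx,sy,z,x0):
    # obs: list of (C, {cornerindex:px}); corners (-,-),(+,-),(+,+),(-,+)
    cs=np.array([[-1,-1],[1,-1],[1,1],[-1,1]])*[sx/2,sy/2]
    def f(p):
        c,s=np.cos(p[2]),np.sin(p[2]);X=np.c_[cs@np.array([[c,s],[-s,c]])+p[:2],np.full(4,z)]
        return np.concatenate([(proj(C,X[list(d)])-np.array(list(d.values()))).ravel() for C,d in obs])
    r=least_squares(f,x0);return r.x,r.fun
def tool_delta(x,y,o=None):
    o=o or robot.get_obs();R=Rn.from_quat(np.roll(o["tool_rot"],-1)).as_matrix()
    return R.T@(np.array([x,y,o["ee_pos"][2]])-o["ee_pos"])*1000
E
python3 - <<'E'
from h import *
S,D=cam("scene"),cam("side")
k=lambda *p:np.array(p)/K800
for n,p,z in [("dA",(257,382),.04),("dB",(339,383),.04),("dC",(429,351),.04),("cup",(317,297),.058),("blue",(485,331),.01),("pw",(374,345),0),("tower",(275,441),.11),("knob",(434,200),.1)]: print(n,ray(S,k(*p),z))
for n,p,z in [("dA",(457,285),.04),("dB",(396,298),.04),("dC",(335,331),.04),("cup",(461,329),.058),("knob",(405,423),.1)]: print(" s",n,ray(D,k(*p),z))
for p in [(374,236),(486,183),(547,242),(432,306)]: print(ray(S,k(*p),.076))
for p in [(350,348),(462,390),(358,513),(231,440)]: print(" s",ray(D,k(*p),.076))
for p in [(85,369),(166,337),(221,456),(134,496)]: print("tray",ray(S,k(*p),.018))
E
```

```text
dA [ 0.5651 -0.2284  0.04  ]
dB [ 0.6362 -0.1202  0.04  ]
dC [0.6598 0.0343 0.04  ]
cup [ 0.4735 -0.0702  0.058 ]
blue [0.657 0.152 0.01 ]
pw [ 0.5741 -0.0201  0.    ]
tower [ 0.7186 -0.2627  0.11  ]
knob [0.4153 0.2062 0.1   ]
 s dA [ 0.568  -0.2375  0.04  ]
 s dB [ 0.6419 -0.1294  0.04  ]
 s dC [0.6695 0.0225 0.04  ]
 s cup [ 0.4784 -0.0758  0.058 ]
 s knob [0.4151 0.2038 0.1   ]
[0.4151 0.0781 0.076 ]
[0.4065 0.3321 0.076 ]
[0.593  0.3287 0.076 ]
[0.6074 0.0741 0.076 ]
 s [0.5858 0.0885 0.076 ]
 s [0.3969 0.0843 0.076 ]
 s [0.3982 0.325  0.076 ]
 s [0.5923 0.3241 0.076 ]
tray [ 0.3749 -0.4507  0.018 ]
tray [ 0.3828 -0.3144  0.018 ]
tray [ 0.6429 -0.3282  0.018 ]
tray [ 0.6358 -0.4608  0.018 ]
```

Dishes A (257,392) and C (429,362) hold bases, and B (339,393) is empty. The flat blue disc at (485,332) is the base look-alike, and the glass dome at (374,334) is the paperweight. The knob is the yellow bar at (434,200), which can't be confused with the yellow stay bracket at (508,203). I'll head there and check it close up.

>>> carry_out(
  plan=[
    [0, 0, 0, 0, 0, 6.7],
    [0, 0, 0, 0, 0, 6.7],
    [35, -30, 0, 0, 0, 0],
    [35, -30, 0, 0, 0, 0],
    [35, -30, 0, 0, 0, 0],
    [35, -35, 0, 0, 0, 0],
    [35, -40, 0, 0, 0, 0],
    [35, -40, 0, 0, 0, 0],
    [25, -40, 0, 0, 0, 0],
    [20, -40, 0, 0, 0, 0],
  ],
  jaw=0.8,
)

```text
clock: 1.35
ee_pos: [0.3771, -0.2245, 0.2264]
tool_rot: [-0.0, 1.0, -0.0, -0.0]
force: [-0.1, -0.0, -0.6]
width: 0.0736
finger_force: 0.0
```

>>> carry_out(
  plan=[
    [0, -45, 0, 0, 0, 0],
    [0, -50, 0, 0, 0, 0],
    [0, -50, 0, 0, 0, 0],
    [0, -50, 0, 0, 0, 0],
    [0, -50, 0, 0, 0, 0],
    [0, -50, 0, 0, 0, 0],
    [0, -50, 0, 0, 0, 0],
    [0, -40, 0, 0, 0, 0],
    [0, 0, 0, 0, 0, 0],
    [0, 0, 0, 0, 0, 0],
  ],
)

```text
clock: 2.6
ee_pos: [0.3766, 0.1585, 0.2264]
tool_rot: [0.0, 1.0, -0.0, -0.0]
force: [0.1, -0.1, -0.4]
width: 0.0734
finger_force: 0.0
```

```bash
python3 - <<'E'
from h import *
S,D=cam("scene"),cam("side");k=lambda *p:np.array(p)/K800
r,e=rect_fit([(S,{0:k(374,236),3:k(486,183),2:k(547,242),1:k(432,306)}),(D,{1:k(350,348),0:k(462,390),3:k(358,513),2:k(231,440)})],.196,.246,.076,[.5,.2,0]);print("box",r,e)
r,e=rect_fit([(S,{0:k(85,369),3:k(166,337),2:k(221,456),1:k(134,496)})],.26,.14,.018,[.5,-.4,0]);print("tray",r,e)
print(robot.get_obs()["ee_pos"],robot.get_obs()["tool_rot"])
cv2.imwrite("pics/w1.png",robot.grab_frame("wrist"))
print("phone",ray(S,k(480,385),0),ray(S,k(515,362),0),"ctrl",ray(S,k(372,470),.02),ray(S,k(420,430),.04))
E
```

```text
box [0.498  0.2031 0.0027] [-2.1907 -3.3546 -3.073  -0.536  -0.0204  0.8975 -0.3536 -3.7433 -1.4588
 -3.0019 -0.4746 -1.6834 -1.041  -0.0385 -2.1329  0.028 ]
tray [ 0.509  -0.3883 -0.0468] [-0.4351  0.519   0.7253 -0.441   1.3395 -0.9975 -1.5232  0.6934]
[0.3766 0.1585 0.2264] [ 0.0003  1.     -0.0002 -0.0004]
phone [0.7377 0.0836 0.    ] [0.7314 0.1603 0.    ] ctrl [ 0.7854 -0.1497  0.02  ] [ 0.7764 -0.0595  0.04  ]
```

View pics/w1.png

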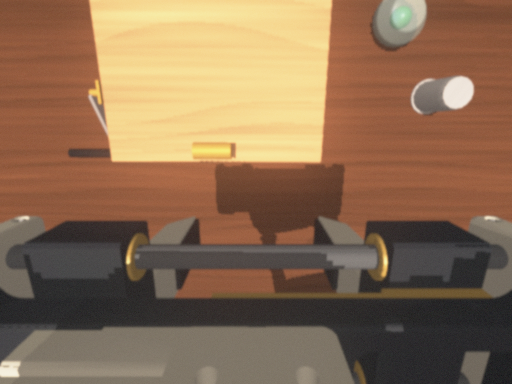

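The wrist view shows the knob at (213,150) with its ends at 192 and 234, the lid's near corners at (112,162) and (323,162), the pin end at (70,153), the cup top at (458,92) and the paperweight at (400,20).

```bash
python3 - <<'E'
from h import *
S,D,W=cam("scene"),cam("side"),cam("wrist");k=lambda *p:np.array(p)/K800
for z in (.066,.070,.076):
  for w in (0,1):
    ob=[(S,{0:k(374,236),3:k(486,183),2:k(547,242),1:k(432,306)}),(D,{1:k(350,348),0:k(462,390),3:k(358,513),2:k(231,440)})]
    if w: ob=ob[:0]+[(W,{3:(112,162),0:(323,162)})]
    r,e=rect_fit(ob,.196,.246,z,[.5,.2,0]);print(z,r,(e**2).mean(), np.round(e,1))
print("knob",ray(W,(213,150),.1),ray(W,(192,150),.1),ray(W,(234,150),.1))
print("cup",ray(W,(458,92),.058))
for z in(.066,.076):print(z,ray(W,(112,162),z)-ray(W,(323,162),z))
E
```

```text
0.066 [0.4998 0.2005 0.0006] 3.951829272883143 [-2.5 -0.2 -3.6  2.7 -0.8  4.3 -1.  -0.4 -1.1 -0.4 -0.9  1.  -1.   2.3
 -1.   2.5]
0.066 [ 0.4959  0.2047 -0.0026] 6.051011773527912 [ 3.5 -0.5 -3.5 -0.2]
0.07 [0.4991 0.2015 0.0014] 2.80298314400077 [-2.4 -1.4 -3.4  1.4 -0.5  2.9 -0.8 -1.7 -1.2 -1.4 -0.7 -0.  -1.   1.4
 -1.4  1.5]
0.07 [ 0.4964  0.2042 -0.0021] 2.3902368090647563 [ 2.2 -0.3 -2.2 -0.1]
0.076 [0.498  0.2031 0.0027] 3.7850308845206486 [-2.2 -3.4 -3.1 -0.5 -0.   0.9 -0.4 -3.7 -1.5 -3.  -0.5 -1.7 -1.  -0.
 -2.1  0. ]
0.076 [ 0.4971  0.2034 -0.0014] 0.017230916222705856 [ 0.2 -0.  -0.2 -0. ]
knob [0.4157 0.2043 0.1   ] [0.4158 0.2266 0.1   ] [0.4157 0.1819 0.1   ]
cup [ 0.4774 -0.0752  0.058 ]
0.066 [0.0003 0.2544 0.    ]
0.076 [0.0003 0.2464 0.    ]
```

>>> carry_out(
  plan=[
    [20, -23, 0, 0, 0, 0],
    [19, -22.5, 0, 0, 0, 0],
    [0, 0, 40, 0, 0, 0],
    [0, 0, 40, 0, 0, 0],
    [0, 0, 30, 0, 0, 0],
    [0, 0, 20, 0, 0, 0],
    [0, 0, 11, 0, 0, 0],
    [0, 0, 0, 0, 0, 0],
    [0, 0, 0, 0, 0, 0],
  ],
  jaw=0.8,
)

```text
clock: 3.78
ee_pos: [0.4166, 0.2042, 0.0864]
tool_rot: [-0.0, 1.0, -0.001, 0.001]
force: [-0.3, 0.2, 0.2]
width: 0.0733
finger_force: 0.0
```

>>> carry_out(
  plan=[
    [0, 0, 0, 0, 0, 0],
    [0, 0, 0, 0, 0, 0],
    [0, 0, 0, 0, 0, 0],
    [0, 0, 0, 0, 0, 0],
    [0, 0, 0, 0, 0, 0],
    [0, 0, 0, 0, 0, 0],
  ],
  jaw=0.3,
  squeeze=20,
)

```text
clock: 4.53
ee_pos: [0.4159, 0.2057, 0.0858]
tool_rot: [-0.001, 1.0, -0.001, 0.0]
force: [-0.7, 7.9, -0.6]
width: 0.0397
finger_force: 20.0
```

```bash
python3 - <<'E'
from h import *
import math
cv2.imwrite("pics/w2.png",robot.grab_frame("wrist"))
r=math.hypot(180,34);a0=math.atan2(34,-180)
th=np.arange(0,1.40,.0437)
P=np.c_[r*np.cos(a0-th),-r*np.sin(a0-th)]
print(np.round(np.diff(P,axis=0),1).tolist(),P[-1],th[-1])
E
```

```text
[[1.7, -7.8], [2.0, -7.8], [2.3, -7.7], [2.7, -7.5], [3.0, -7.4], [3.3, -7.3], [3.6, -7.1], [3.9, -7.0], [4.2, -6.8], [4.5, -6.6], [4.8, -6.4], [5.1, -6.2], [5.4, -5.9], [5.6, -5.7], [5.9, -5.5], [6.1, -5.2], [6.3, -4.9], [6.5, -4.6], [6.7, -4.4], [6.9, -4.1], [7.1, -3.8], [7.2, -3.4], [7.4, -3.1], [7.5, -2.8], [7.6, -2.5], [7.7, -2.1], [7.8, -1.8], [7.9, -1.5], [7.9, -1.1], [8.0, -0.8], [8.0, -0.4], [8.0, -0.1]] [   2.6181 -183.1643] 1.3984
```

View pics/w2.png

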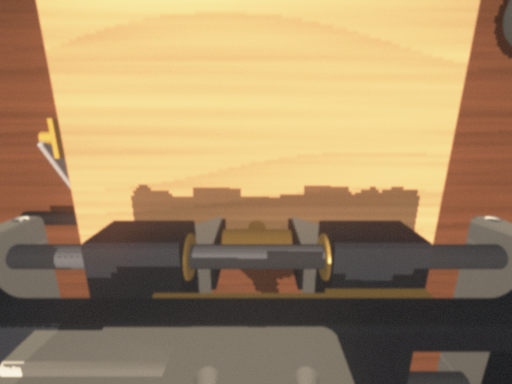

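The knob is held at its two ends (222–292, 238), so I'll raise the lid along the arc.

>>> carry_out(
  plan=[
    [1, -1, -4, 0, 0, 0],
    [1, -0.5, -5, 0, 0, 0],
    [2, 0, -7.5, 0, 0, 0],
    [2.3, 0, -7.7, 0, 0, 0],
    [2.7, 0, -7.5, 0, 0, 0],
    [3, 0, -7.4, 0, 0, 0],
    [3.3, 0, -7.3, 0, 0, 0],
    [3.6, 0, -7.1, 0, 0, 0],
    [3.9, 0, -7, 0, 0, 0],
    [4.2, 0, -6.8, 0, 0, 0],
  ],
)

```text
clock: 5.82
ee_pos: [0.4431, 0.2056, 0.1533]
tool_rot: [0.0, 1.0, -0.001, -0.0]
force: [1.9, -0.2, -5.4]
width: 0.0398
finger_force: 20.0
```

>>> carry_out(
  plan=[
    [4.5, 0, -6.6, 0, 0, 0],
    [4.8, 0, -6.4, 0, 0, 0],
    [5.1, 0, -6.2, 0, 0, 0],
    [5.4, 0, -5.9, 0, 0, 0],
    [5.6, 0, -5.7, 0, 0, 0],
    [5.9, 0, -5.5, 0, 0, 0],
    [6.1, 0, -5.2, 0, 0, 0],
    [6.3, 0, -4.9, 0, 0, 0],
    [6.5, 0, -4.6, 0, 0, 0],
    [6.7, 0, -4.4, 0, 0, 0],
  ],
)

```text
clock: 7.08
ee_pos: [0.5, 0.2054, 0.2086]
tool_rot: [0.0, 1.0, -0.001, -0.0]
force: [-1.3, -5.3, -4.8]
width: 0.0399
finger_force: 20.0
```

>>> carry_out(
  plan=[
    [6.9, 0, -4.1, 0, 0, 0],
    [7.1, 0, -3.8, 0, 0, 0],
    [7.2, 0, -3.4, 0, 0, 0],
    [7.4, 0, -3.1, 0, 0, 0],
    [7.5, 0, -2.8, 0, 0, 0],
    [7.6, 0, -2.5, 0, 0, 0],
    [7.7, 0, -2.1, 0, 0, 0],
    [7.8, 0, -1.8, 0, 0, 0],
    [7.9, 0, -1.5, 0, 0, 0],
    [7.9, 0, -1.1, 0, 0, 0],
  ],
)

```text
clock: 8.32
ee_pos: [0.5752, 0.205, 0.235]
tool_rot: [0.001, 1.0, -0.001, -0.0]
force: [-1.5, -5.0, -3.1]
width: 0.04
finger_force: 20.0
```

>>> carry_out(
  plan=[
    [7, 0, -0.7, 0, 0, 0],
    [6, 0, -0.3, 0, 0, 0],
    [3, 0, 0, 0, 0, 0],
    [0, 0, 0, 0, 0, 0],
  ],
)

```text
clock: 8.82
ee_pos: [0.5918, 0.2049, 0.2362]
tool_rot: [0.0, 1.0, -0.001, 0.001]
force: [0.7, -5.3, -0.5]
width: 0.04
finger_force: 20.0
```

```bash
python3 - <<'E'
from h import *
o=robot.get_obs();print(o["ee_pos"],o["force"])
cv2.imwrite("pics/side2.png",robot.grab_frame("side")[150:384,100:400])
E
```

```text
[0.5918 0.2049 0.2362] [ 0.6955 -5.2546 -0.4991]
```

View pics/side2.png

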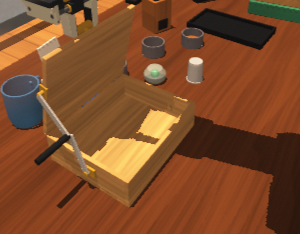

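The side view shows the lid nearly up with the stay almost straight, from (42,95) to (90,170). I'll nudge it a little further.

>>> carry_out(
  plan=[
    [3, 0, 0, 0, 0, 0],
    [3, 0, 0, 0, 0, 0],
    [0, 0, 0, 0, 0, 0],
    [0, 0, 0, 0, 0, 0],
  ],
)

```text
clock: 9.38
ee_pos: [0.5979, 0.2049, 0.2363]
tool_rot: [0.0, 1.0, -0.001, 0.001]
force: [1.4, -5.2, -2.7]
width: 0.0399
finger_force: 20.0
```

```bash
python3 - <<'E'
from h import *
cv2.imwrite("pics/side3.png",cv2.resize(robot.grab_frame("side")[200:360,110:250],None,fx=4,fy=3.75))
E
```

```text
(no output)
```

View pics/side3.png

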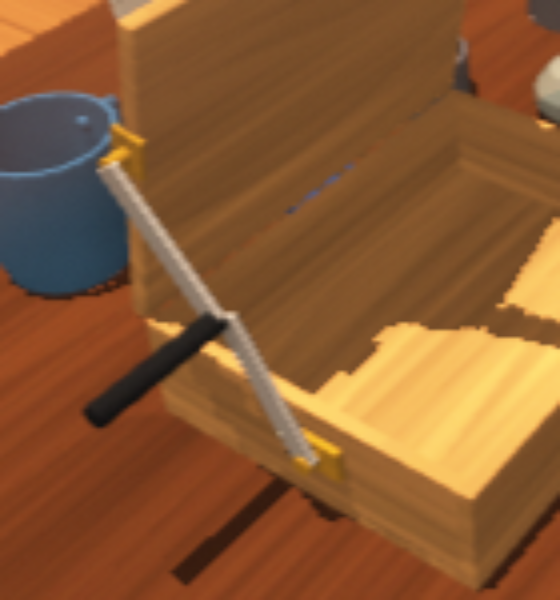

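The crop shows the stay with its pin from (222,325) to its tip at (97,412) and the end pivots at (110,165) and (310,460), so it is close to straight. I'll test the lock by pushing a bit more and then easing back.

>>> carry_out(
  plan=[
    [4, 0, 0, 0, 0, 0],
    [0, 0, 0, 0, 0, 0],
    [0, 0, 0, 0, 0, 0],
    [0, 0, 0, 0, 0, 0],
  ],
)

```text
clock: 9.93
ee_pos: [0.6003, 0.2049, 0.2362]
tool_rot: [0.001, 1.0, -0.001, -0.001]
force: [-5.6, -6.6, 0.4]
width: 0.0399
finger_force: 20.0
```

>>> carry_out(
  plan=[
    [-4, 0, 0, 0, 0, 0],
    [-4, 0, 0, 0, 0, 0],
    [-4, 0, 0, 0, 0, 0],
    [0, 0, 0, 0, 0, 0],
    [0, 0, 0, 0, 0, 0],
  ],
)

```text
clock: 10.55
ee_pos: [0.5962, 0.2048, 0.2369]
tool_rot: [-0.0, 1.0, -0.001, 0.009]
force: [24.7, -3.6, -10.8]
width: 0.0401
finger_force: 20.0
```

```bash
python3 - <<'E'
from h import *
D=cam("side");B=np.array([.4975,.2035,0]);
for a in (56.9,60,64,70):
    a=np.radians(a);x,z=-.010+.086*np.cos(a),.04+.086*np.sin(a)
    for y in(.138,.204):
        p=proj(D,B+[x,y,z])[0];print(a,(p-[110,200])*[4,3.75])
E
```

```text
0.9930923443847735 [200.4789 321.4743]
0.9930923443847735 [ 81.612  415.7531]
1.0471975511965976 [206.198 321.118]
1.0471975511965976 [ 87.1454 415.8927]
1.117010721276371 [214.0686 321.3173]
1.117010721276371 [ 94.8316 416.7817]
1.2217304763960306 [226.8462 323.0346]
1.2217304763960306 [107.4546 419.6368]
```

Easing back meets a firm 25 N, so the stay is locked. I'll relieve the load, release and back off.

>>> carry_out(
  plan=[
    [5, 0, 0, 0, 0, 0],
    [0, 0, 0, 0, 0, 0],
  ],
)

```text
clock: 10.8
ee_pos: [0.5974, 0.2049, 0.2368]
tool_rot: [0.0, 1.0, -0.001, 0.004]
force: [9.3, -4.4, -3.1]
width: 0.0396
finger_force: 20.0
```

>>> carry_out(
  plan=[
    [0, 0, 0, 0, 0, 0],
    [0, 0, 0, 0, 0, 0],
    [0, 0, 0, 0, 0, 0],
    [0, 0, -20, 0, 0, 0],
    [0, 0, -30, 0, 0, 0],
    [0, 0, 0, 0, 0, 0],
  ],
  jaw=0.8,
)

```text
clock: 11.55
ee_pos: [0.5947, 0.2062, 0.2883]
tool_rot: [-0.001, 1.0, -0.0, 0.003]
force: [0.7, 1.0, -0.4]
width: 0.0736
finger_force: 0.0
```

```bash
python3 - <<'E'
from h import *
cv2.imwrite("pics/side4.png",cv2.resize(robot.grab_frame("side")[170:360,110:300],(570,570)))
E
```

```text
(no output)
```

View pics/side4.png

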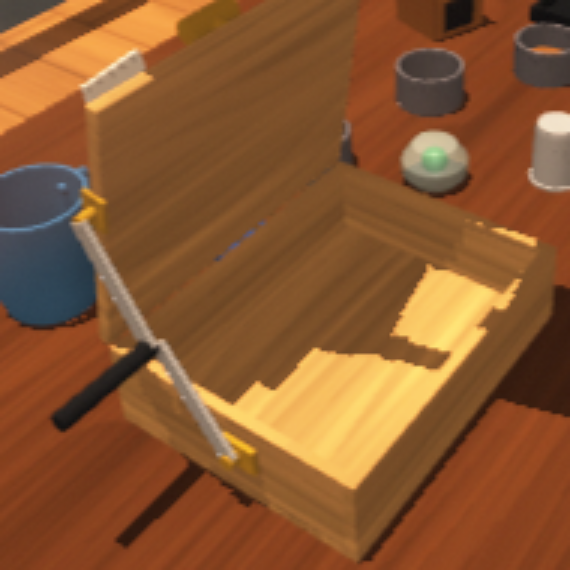

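The lid stands up and the stay is locked past straight, with its knee at (157,345). Next I'll survey the dishes from above.

>>> carry_out(
  plan=[
    [-5, 30, -10, 0, 0, 0],
    [-5, 45, 0, 0, 0, 0],
    [-5, 45, 0, 0, 0, 0],
    [-5, 45, 0, 0, 0, 0],
    [-5, 45, 0, 0, 0, 0],
    [-5, 45, 0, 0, 0, 0],
    [-5, 35, 0, 0, 0, 0],
    [0, 0, 0, 0, 0, 0],
    [0, 0, 0, 0, 0, 0],
  ],
  jaw=0.9,
)

```text
clock: 12.72
ee_pos: [0.5582, -0.0837, 0.2947]
tool_rot: [-0.0, 1.0, -0.001, -0.001]
force: [-0.5, 0.7, -0.1]
width: 0.0825
finger_force: 0.0
```

```bash
python3 - <<'E'
from h import *
o=robot.get_obs();print(o["ee_pos"],o["tool_rot"])
W=cam("wrist",o);f=robot.grab_frame("wrist");cv2.imwrite("pics/w3.png",cv2.resize(f[:240],(800,375)))
g=cv2.cvtColor(f,cv2.COLOR_BGR2HSV)
m=((g[...,1]<60)&(g[...,2]>40)&(g[...,2]<190)).astype(np.uint8);m[215:]=0
n,l,s,c=cv2.connectedComponentsWithStats(m)
for i in range(1,n):
    if s[i,4]>60: print(s[i],c[i],ray(W,c[i],.04))
E
```

```text
[ 0.5582 -0.0837  0.2947] [-0.0004  1.     -0.0006 -0.0007]
[ 82   0  59  12 501] [109.6547   4.2615] [0.7786 0.1148 0.04  ]
[213   0 100  35 785] [264.8217  23.642 ] [ 0.7552 -0.0951  0.04  ]
[240   0  13   6  62] [246.1452   2.129 ] [ 0.7809 -0.0697  0.04  ]
[ 392    6   55   57 1768] [419.0356  34.5102] [ 0.7417 -0.3091  0.04  ]
[  0   9  51  67 245] [33.8204 44.6204] [0.7295 0.2282 0.04  ]
[103  33  43   9  64] [124.9375  37.6875] [0.7381 0.0994 0.04  ]
[160  69  32  44 277] [168.4152  85.8809] [0.6753 0.0444 0.04  ]
[182  77  24  39 105] [199.1524 100.7143] [0.6549 0.0009 0.04  ]
[264  89  41  42 383] [287.3629 103.5196] [ 0.6508 -0.1292  0.04  ]
[ 389  116  108   99 7916] [440.3853 165.1124] [ 0.5588 -0.3719  0.04  ]
[327 137  48  43 594] [352.537  157.7374] [ 0.5705 -0.2331  0.04  ]
[206 141  28  35 333] [223.5075 156.3664] [ 0.5727 -0.0323  0.04  ]
[240 195  25  20 368] [252.8234 204.4429] [ 0.4941 -0.0775  0.04  ]
```

View pics/w3.png

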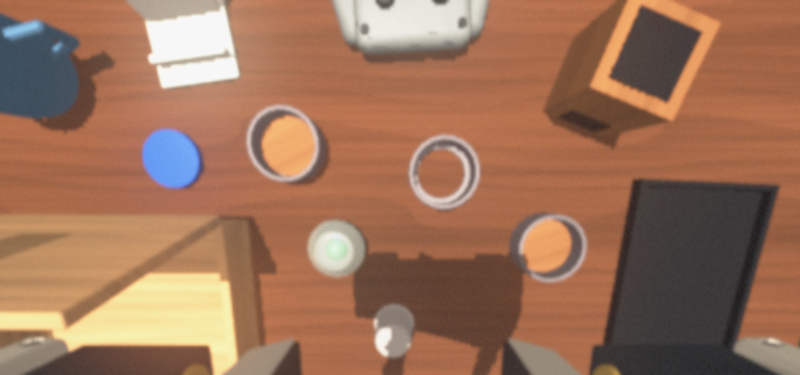

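The wrist view shows dish C's rim at (284,143), empty ring B's at (445,172), dish A's at (552,248), and the cup top at (392,340). The tray's far edge runs from (634,180) to (778,186), the tower's near-bottom corner is at (547,108), and the phone stand's edge is at (235,77).

```bash
python3 - <<'E'
from h import *
W=cam("wrist");k=lambda *p:np.array(p)/K800
for n,p,z in [("A",(551.5,248),.04),("B",(445,172),.04),("C",(284,143),.04),("cup",(392,341),.058),("pw",(336,252),0.01),("t1",(634,180),.018),("t2",(778,186),.018),("tow",(547,108),0),("tow2",(615,146),0),("ph",(237,77),.01),("ph",(163,88),.01),("ctl",(360,50),.03),("blue",(172,158),.01)]: print(n,ray(W,k(*p),z))
E
```

```text
A [ 0.5693 -0.2336  0.04  ]
B [ 0.6418 -0.1253  0.04  ]
C [0.6678 0.026  0.04  ]
cup [ 0.4772 -0.0744  0.058 ]
pw [ 0.5606 -0.0137  0.01  ]
t1 [ 0.6348 -0.3182  0.018 ]
t2 [ 0.629  -0.4646  0.018 ]
tow [ 0.7046 -0.2302  0.    ]
tow2 [ 0.6687 -0.3034  0.    ]
ph [0.7305 0.075  0.01  ]
ph [0.7209 0.1479 0.01  ]
ctl [ 0.7481 -0.0462  0.03  ]
blue [0.6563 0.1485 0.01  ]
```

>>> carry_out(
  plan=[
    [6, 40, 0, 0, 0, 0],
    [5, 45, 0, 0, 0, 0],
    [0, 45, 20, 0, 0, 0],
    [0, 20, 40, 0, 0, 0],
    [0, 0, 50, 0, 0, 0],
    [0, 0, 50, 0, 0, 0],
    [0, 0, 30, 0, 0, 0],
    [0, 0, 0, 0, 0, 0],
    [0, 0, 0, 0, 0, 0],
  ],
  jaw=1.0,
)

```text
clock: 13.9
ee_pos: [0.5705, -0.234, 0.1071]
tool_rot: [0.001, 1.0, 0.0, 0.001]
force: [0.2, -0.7, 0.8]
width: 0.092
finger_force: 0.0
```

```bash
python3 - <<'E'
from h import *
o=robot.get_obs();print(o["ee_pos"],o["tool_rot"])
W=cam("wrist",o);f=robot.grab_frame("wrist");cv2.imwrite("pics/w4.png",f[100:])
E
```

```text
[ 0.5705 -0.234   0.1071] [0.0006 1.     0.     0.001 ]
```

View pics/w4.png

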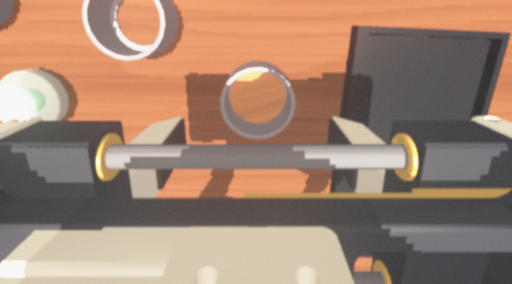

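Ring A's rim is centred at (258,199) in the full frame, between the fingers at 165 and 345. Tray corners are visible on the right, at (352,128) and (507,135).

```bash
python3 - <<'E'
from h import *
W=cam("wrist")
print(ray(W,(258,199),.04),ray(W,(221,199),.04)-ray(W,(296,199),.04))
print("tray",ray(W,(352,128),.018),ray(W,(507,134),.018))
E
```

```text
[ 0.5733 -0.2358  0.04  ] [0.     0.0665 0.    ]
tray [ 0.6339 -0.3212  0.018 ] [ 0.6285 -0.4635  0.018 ]
```

>>> carry_out(
  plan=[
    [2, 1.5, 30, 0, 0, 0],
    [0, 0, 30, 0, 0, 0],
    [0, 0, 25, 0, 0, 0],
    [0, 0, 10, 0, 0, 0],
    [0, 0, 0, 0, 0, 0],
    [0, 0, 0, 0, 0, 0],
  ],
)

```text
clock: 14.7
ee_pos: [0.5723, -0.2363, 0.0122]
tool_rot: [0.001, 1.0, -0.0, 0.001]
force: [0.5, 0.6, -0.1]
width: 0.0913
finger_force: 0.0
```

>>> carry_out(
  plan=[
    [0, 0, 0, 0, 0, 0],
    [0, 0, 0, 0, 0, 0],
    [0, 0, 0, 0, 0, 0],
    [0, 0, 0, 0, 0, 0],
    [0, 0, -5, 0, 0, 0],
    [0, 0, -15, 0, 0, 0],
    [0, 0, -30, 0, 0, 0],
    [0, 0, -40, 0, 0, 0],
    [0, 0, 0, 0, 0, 0],
  ],
  jaw=0.6,
  squeeze=20,
)

```text
clock: 15.82
ee_pos: [0.5734, -0.237, 0.105]
tool_rot: [0.002, 1.0, -0.001, 0.003]
force: [0.0, -0.3, -2.5]
width: 0.0693
finger_force: 20.0
```

>>> carry_out(
  plan=[
    [-20, -32, 0, 0, 0, 0],
    [-25, -40, 0, 0, 0, 0],
    [-25, -42, 0, 0, 0, 0],
    [-17, -30, 0, 0, 0, 0],
    [-10, -18, 0, 0, 0, 0],
    [0, 0, 0, 0, 0, 0],
    [0, 0, 0, 0, 0, 0],
    [0, 0, 0, 0, 0, 0],
  ],
)

```text
clock: 16.82
ee_pos: [0.4751, -0.0746, 0.1005]
tool_rot: [0.0, 1.0, -0.001, 0.0]
force: [0.3, -0.4, -2.6]
width: 0.0688
finger_force: 20.0
```

```bash
python3 - <<'E'
from h import *
o=robot.get_obs();print(o["ee_pos"],o["tool_rot"])
a=robot.grab_frame("wrist")[140:];b=robot.grab_frame("side")[190:290,230:360];c=robot.grab_frame("scene")[140:260,140:290]
b=cv2.resize(b,(390,300));c=cv2.resize(c,(390,312))
H=np.zeros((244+312,790,3),np.uint8);H[:244,:512]=a;H[244:544,:390]=b;H[244:556,395:785]=c
cv2.imwrite("pics/w5.png",H)
E
```

```text
[ 0.4751 -0.0746  0.1005] [ 0.0002  1.     -0.001   0.0002]
```

View pics/w5.png

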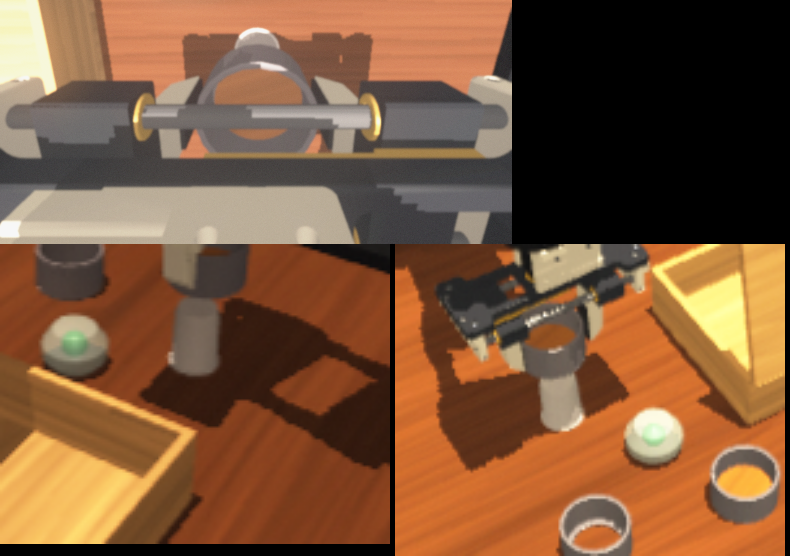

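The ring hangs over the cup, but in the side and scene crops it sits slightly off the cup's axis: ring about 205 against cup 195 in side, and 553 against 559 in scene. I'll measure this numerically.

```bash
python3 - <<'E'
from h import *
for n,(r0,r1,c0,c1) in {"side":(198,235,280,318),"scene":(164,215,178,222)}.items():
    f=robot.grab_frame(n);h=cv2.cvtColor(f,cv2.COLOR_BGR2HSV)
    print(n)
    for r in range(r0,r1,2):
        print(r,c0,"".join("%x"%(v>>4) for v in h[r,c0:c1,1])," ","".join("%x"%(v>>4) for v in h[r,c0:c1,2]))
C=[cam("side"),cam("scene")]
for c in C:
    print(proj(c,[[.4772,-.0748,0],[.4772,-.0748,.058],[.4752,-.0746,.0885],[.4772,-.0748,.0885]]))
E
```

```text
side
198 280 cccc75555545555433333333323332339ccccc   77667888888887754444444444433333688888
200 280 cccc7555555555543233333323333335accccc   66667888888887754344444444433334688877
202 280 bcccca64555555433333333333332335accccc   66777766777887654444444444433334687777
204 280 ccccccc943444543323333333333335acccccc   77777776444557644444444444333346777888
206 280 cccccccccb8533323333333333336acccccccc   77777877775444444444444444444677788887
208 280 cccccccccb864433344369abbbbbcbbccccccc   77777778887666665555566778634446888777
210 280 ccccccccb74443443344448ccbbbbbbbbbbbbc   88778888776666666666667885333333333446
212 280 cccccccb744433444343445accbbbbbbbbbbbb   88788887666666666666666675333333333333
214 280 cccccccb7444444334444447abbbbbbbbbbbbc   88887777666677777777776433333333333333
216 280 cbccccca6444444344444447babbbbbbbbbbbb   88777777666677777777776433333333333333
218 280 ccccccc95344434444444458bababbabbbbbbb   87777787666777777777775433333333333333
220 280 ccccccc95443444344444459bbbbbbbbbbbbbb   77777887666777777777775333333333333333
222 280 ccccccc8444344344444445aabbbbbb
[... 2652 characters left out ...]
666589aaaaaaaaaaacca8655588ddd
206 178 bbbcbbbbbbbbbbbbbb43333333333333316bcccccccc   555566666666655555aaaaaaaabaaacccfe98cdddddd
208 178 bbbbbbbbbbbbbbbbcb7443333333333316bccccccccc   6655666655555555557aaaaaaabbbccefedddddddddd
210 178 bbbbbbbbbbbbbbbbbbbb644333333237cccccccccccc   666556555555555566668aababcddefddddcdddddddd
212 178 bbbbbbbbbbbbbbcbbbcbccccabbccccccccccccccccc   5555555555556666667888889cdddddcccdddddddccc
214 178 bbbbbbbbbbbbbccccccccccccccccccccccccccccccc   555555555666678ccccdddddddcccccccddddccccccc
[[293.9313 228.8327]
 [295.2777 210.8794]
 [296.6894 201.2152]
 [296.0219 200.9564]]
[[203.8976 205.6071]
 [202.0294 191.6791]
 [200.7002 183.4591]
 [200.9958 183.9736]]
```

```bash
python3 - <<'E'
from h import *
W=cam("wrist")
f=robot.grab_frame("wrist");h=cv2.cvtColor(f,cv2.COLOR_BGR2HSV)
print("".join("%x"%(v>>4) for v in h[160:256,258,1]));print("".join("%x"%(v>>4) for v in h[160:256,258,2]))
for y in (184,186,188,190): print(y,ray(W,(258,y),.128)[0]-.034)
print("cup top far",[ray(W,(258,y),.058)[0]-.0175 for y in (168,170,172)], [ray(W,(258,y),0)[0]-.0205 for y in (168,170)])
print(h[200,185:335,1]>>4)
E
```

```text
888888620001222222222222222222221221212211100112578888888888888888888888888888888887521111111111
dddddddffffebbaaaaaaaaaa98888888788787888adeeeca9aabbbbbbaaaaaaaaaaaaaaaaaaaaaaaaaa987888999aaa9
184 0.4798277247045888
186 0.47878838431949844
188 0.4777448068636039
190 0.47669696637413406
cup top far [np.float64(0.4918674553398948), np.float64(0.4903191720430225), np.float64(0.4887646781465759)] [np.float64(0.47840632265163), np.float64(0.4764090119504024)]
[7 7 7 7 8 7 7 7 7 7 7 7 7 7 7 7 7 7 7 7 7 7 7 7 7 7 7 7 7 7 7 6 6 5 3 3 2
 2 2 2 2 2 2 2 1 2 2 2 2 2 2 1 2 1 2 2 1 2 2 2 2 2 2 2 2 2 2 2 2 1 2 2 1 1
 1 2 2 2 1 1 2 2 1 1 1 2 2 1 2 2 2 2 2 1 1 2 1 2 2 1 2 2 2 2 2 2 2 2 3 4 5
 6 7 7 7 7 7 7 7 7 7 7 7 7 7 7 7 7 7 7 7 7 7 7 7 6 7 7 7 7 7 7 7 8 7 7 7 7
 7 7]
```

```bash
python3 - <<'E'
from h import *
W=cam("wrist")
print(ray(W,(258,183.5),.0885)-[.034,0,0],ray(W,(258,200.5),.128)-[.034,0,0],ray(W,(258,166.5),.0)[0]-.0205)
E
```

```text
[ 0.4705 -0.075   0.0885] [ 0.4711 -0.0748  0.128 ] 0.47984160647825996
```

The ring sits about 4 mm behind the tool in x, so its centre is at 0.471 against the cup's 0.478. I'll shift +7 mm and press down.

>>> carry_out(
  plan=[
    [7, 0, 0, 0, 0, 0],
    [0, 0, 12, 0, 0, 0],
    [0, 0, 12, 0, 0, 0],
    [0, 0, 10, 0, 0, 0],
    [0, 0, 6, 0, 0, 0],
    [0, 0, 0, 0, 0, 0],
  ],
)

```text
clock: 17.88
ee_pos: [0.4812, -0.0737, 0.0601]
tool_rot: [-0.0, 1.0, -0.001, -0.0]
force: [0.1, -0.5, -0.7]
width: 0.069
finger_force: 20.0
```

>>> carry_out(
  plan=[
    [0, 0, 10, 0, 0, 0],
    [0, 0, 10, 0, 0, 0],
    [0, 0, 10, 0, 0, 0],
    [0, 0, 8, 0, 0, 0],
    [0, 0, 5, 0, 0, 0],
    [0, 0, 2, 0, 0, 0],
    [0, 0, 0, 0, 0, 0],
  ],
)

```text
clock: 18.75
ee_pos: [0.4816, -0.0738, 0.0156]
tool_rot: [0.0, 1.0, -0.001, 0.0]
force: [0.2, 0.4, -1.4]
width: 0.0691
finger_force: 20.0
```

>>> carry_out(
  plan=[
    [0, 0, 3, 0, 0, 0],
    [0, 0, 0, 0, 0, 0],
    [0, 0, 0, 0, 0, 0],
  ],
)

```text
clock: 19.12
ee_pos: [0.4816, -0.0738, 0.0127]
tool_rot: [0.0, 1.0, -0.001, 0.0]
force: [-0.2, -0.2, -1.3]
width: 0.0691
finger_force: 20.0
```

>>> carry_out(
  plan=[
    [0, 0, 0, 0, 0, 0],
    [0, 0, 0, 0, 0, 0],
    [0, 0, 0, 0, 0, 0],
    [0, 0, -15, 0, 0, 0],
    [0, 0, -26, 0, 0, 0],
    [0, 0, 0, 0, 0, 0],
  ],
  jaw=1.0,
)

```text
clock: 19.88
ee_pos: [0.4831, -0.0742, 0.056]
tool_rot: [0.001, 1.0, -0.0, 0.002]
force: [0.5, -1.0, 1.0]
width: 0.0919
finger_force: 0.0
```

```bash
python3 - <<'E'
from h import *
o=robot.get_obs();print(o["ee_pos"],o["tool_rot"])
b=robot.grab_frame("side")[180:250,250:340];c=robot.grab_frame("scene")[150:230,150:250]
H=np.zeros((320,800,3),np.uint8);H[:280,:360]=cv2.resize(b,(360,280));H[:320,395:795]=cv2.resize(c,(400,320))
cv2.imwrite("pics/w6.png",H)
E
```

```text
[ 0.4831 -0.0742  0.056 ] [ 0.0008  1.     -0.0005  0.0023]
```

View pics/w6.png

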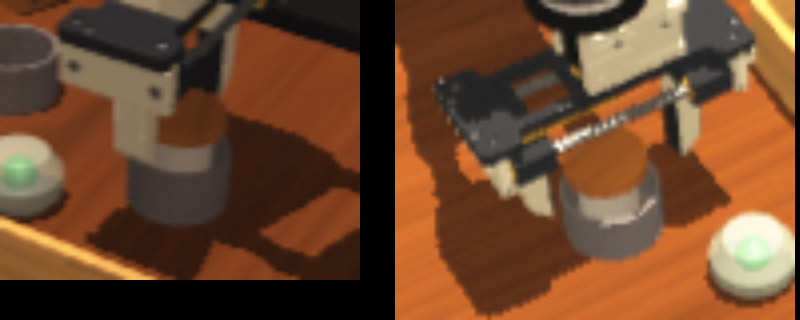

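The base stands on the cup at scene crop (604,163), with ring A down around the cup at (612,215). I'll re-centre in x and take the base.

>>> carry_out(
  plan=[
    [-5, 0, 2, 0, 0, 0],
    [0, 0, 0, 0, 0, 0],
    [0, 0, 0, 0, 0, 0],
  ],
)

```text
clock: 20.35
ee_pos: [0.4763, -0.0737, 0.0512]
tool_rot: [-0.0, 1.0, -0.001, -0.0]
force: [0.4, 0.1, 0.1]
width: 0.0918
finger_force: 0.0
```

>>> carry_out(
  plan=[
    [0, 0, 0, 0, 0, 0],
    [0, 0, 0, 0, 0, 0],
    [0, 0, 0, 0, 0, 0],
    [0, 0, 0, 0, 0, 0],
    [0, 0, 0, 0, 0, 0],
    [0, 0, -20, 0, 0, 0],
    [0, 0, -40, 0, 0, 0],
    [0, 0, -40, 0, 0, 0],
    [0, 0, 0, 0, 0, 0],
  ],
  jaw=0.45,
  squeeze=15,
)

```text
clock: 21.48
ee_pos: [0.4782, -0.0743, 0.1544]
tool_rot: [0.001, 1.0, -0.001, 0.003]
force: [0.6, -0.1, -0.9]
width: 0.0552
finger_force: 15.0
```

>>> carry_out(
  plan=[
    [-3, -30, 0, 0, 0, 0],
    [-4, -40, 0, 0, 0, 0],
    [-4, -45, 0, 0, 0, 0],
    [-5, -45, 0, 0, 0, 0],
    [-5, -40, 0, 0, 0, 0],
    [-5, -22, 0, 0, 0, 0],
    [0, 0, 0, 0, 0, 0],
    [0, 0, 35, 0, 0, 0],
    [0, 0, 35, 0, 0, 0],
    [0, 0, 0, 0, 0, 0],
  ],
)

```text
clock: 22.72
ee_pos: [0.4488, 0.147, 0.0793]
tool_rot: [0.001, 1.0, -0.001, -0.003]
force: [0.6, -0.4, -0.3]
width: 0.0552
finger_force: 15.0
```

>>> carry_out(
  plan=[
    [0, 0, 35, 0, 0, 0],
    [0, 0, 25, 0, 0, 0],
    [0, 0, 10, 0, 0, 0],
    [0, 0, 0, 0, 0, 0],
    [0, 0, 0, 0, 0, 0],
  ],
)

```text
clock: 23.35
ee_pos: [0.4517, 0.1483, 0.0127]
tool_rot: [-0.0, 1.0, -0.001, 0.001]
force: [0.9, 0.4, -0.6]
width: 0.0553
finger_force: 15.0
```

>>> carry_out(
  plan=[
    [0, 0, 0, 0, 0, 0],
    [0, 0, 0, 0, 0, 0],
    [0, 0, -15, 0, 0, 0],
    [0, 0, -40, 0, 0, 0],
    [0, 0, -40, 0, 0, 0],
    [0, 0, 0, 0, 0, 0],
  ],
  jaw=0.7,
)

```text
clock: 24.1
ee_pos: [0.4529, 0.1487, 0.1103]
tool_rot: [-0.001, 1.0, -0.0, 0.004]
force: [-0.3, 0.9, -0.9]
width: 0.0639
finger_force: 0.0
```

>>> carry_out(
  plan=[
    [0, 30, -5, 0, 0, 0],
    [5, 45, 0, 0, 0, 0],
    [5, 45, 0, 0, 0, 0],
    [5, 45, 0, 0, 0, 0],
    [5, 40, 0, 0, 0, 0],
    [5, 18, 0, 0, 0, 0],
    [0, 0, 0, 0, 0, 0],
    [0, 0, 20, 0, 0, 0],
    [0, 0, 0, 0, 0, 0],
  ],
  jaw=1.0,
)

```text
clock: 25.22
ee_pos: [0.4742, -0.073, 0.0906]
tool_rot: [-0.001, 1.0, 0.0, -0.002]
force: [-0.2, 0.0, 0.9]
width: 0.0916
finger_force: 0.0
```

>>> carry_out(
  plan=[
    [0, 0, 25, 0, 0, 0],
    [0, 0, 25, 0, 0, 0],
    [0, 0, 20, 0, 0, 0],
    [0, 0, 10, 0, 0, 0],
    [0, 0, 0, 0, 0, 0],
    [0, 0, 0, 0, 0, 0],
  ],
)

```text
clock: 25.98
ee_pos: [0.4761, -0.0747, 0.0124]
tool_rot: [0.0, 1.0, -0.0, 0.001]
force: [-0.4, -0.3, 0.3]
width: 0.0919
finger_force: 0.0
```

>>> carry_out(
  plan=[
    [0, 0, 0, 0, 0, 0],
    [0, 0, 0, 0, 0, 0],
    [0, 0, 0, 0, 0, 0],
    [0, 0, -20, 0, 0, 0],
    [0, 0, -40, 0, 0, 0],
    [0, 0, -40, 0, 0, 0],
    [0, 0, -10, 0, 0, 0],
    [0, 0, 0, 0, 0, 0],
  ],
  jaw=0.6,
  squeeze=20,
)

```text
clock: 26.98
ee_pos: [0.4754, -0.0748, 0.1215]
tool_rot: [0.0, 1.0, -0.001, 0.0]
force: [-0.3, -0.1, -1.5]
width: 0.069
finger_force: 20.0
```

>>> carry_out(
  plan=[
    [-5, 35, 0, 0, 0, 0],
    [-8, 50, 0, 0, 0, 0],
    [-8, 50, 0, 0, 0, 0],
    [-8, 50, 0, 0, 0, 0],
    [-8, 50, 0, 0, 0, 0],
    [-6, 46, 0, 0, 0, 0],
    [-3, 30, 0, 0, 0, 0],
    [0, 0, 0, 0, 0, 0],
    [0, 0, 35, 0, 0, 0],
    [0, 0, 30, 0, 0, 0],
  ],
)

```text
clock: 28.22
ee_pos: [0.4286, -0.3839, 0.0542]
tool_rot: [-0.001, 1.0, -0.0, -0.001]
force: [-0.1, 0.1, -1.8]
width: 0.0693
finger_force: 20.0
```

>>> carry_out(
  plan=[
    [0, 0, 20, 0, 0, 0],
    [0, 0, 10, 0, 0, 0],
    [0, 0, 6, 0, 0, 0],
    [0, 0, 0, 0, 0, 0],
    [0, 0, 0, 0, 0, 0],
  ],
)

```text
clock: 28.85
ee_pos: [0.4295, -0.386, 0.0213]
tool_rot: [0.001, 1.0, -0.001, 0.0]
force: [0.9, -0.1, -0.9]
width: 0.069
finger_force: 20.0
```

>>> carry_out(
  plan=[
    [0, 0, 0, 0, 0, 0],
    [0, 0, 0, 0, 0, 0],
    [0, 0, -15, 0, 0, 0],
    [0, 0, -40, 0, 0, 0],
    [0, 0, -40, 0, 0, 0],
    [0, 0, 0, 0, 0, 0],
  ],
  jaw=0.88,
)

```text
clock: 29.6
ee_pos: [0.4308, -0.3875, 0.1202]
tool_rot: [0.003, 1.0, -0.0, 0.003]
force: [0.4, 0.6, -1.1]
width: 0.0808
finger_force: 0.0
```

>>> carry_out(
  plan=[
    [0, 0, -40, 0, 0, 0],
    [5, -20, -50, 0, 0, 0],
    [20, -40, -50, 0, 0, 0],
    [30, -45, -10, 0, 0, 0],
    [30, -45, 0, 0, 0, 0],
    [30, -45, 0, 0, 0, 0],
    [25, -45, 0, 0, 0, 0],
    [0, -40, 0, 0, 0, 0],
    [0, 0, 0, 0, 0, 0],
    [0, 0, 0, 0, 0, 0],
  ],
)

```text
clock: 30.85
ee_pos: [0.5679, -0.1089, 0.262]
tool_rot: [0.0, 1.0, -0.0, -0.0]
force: [0.5, -0.2, -1.2]
width: 0.0812
finger_force: 0.0
```

```bash
python3 - <<'E'
from h import *
o=robot.get_obs();print(o["ee_pos"],o["tool_rot"])
W=cam("wrist",o);f=robot.grab_frame("wrist");cv2.imwrite("pics/w7.png",cv2.resize(f[:240],(800,375)))
E
```

```text
[ 0.5679 -0.1089  0.262 ] [ 0.0002  1.     -0.0004 -0.0003]
```

View pics/w7.png

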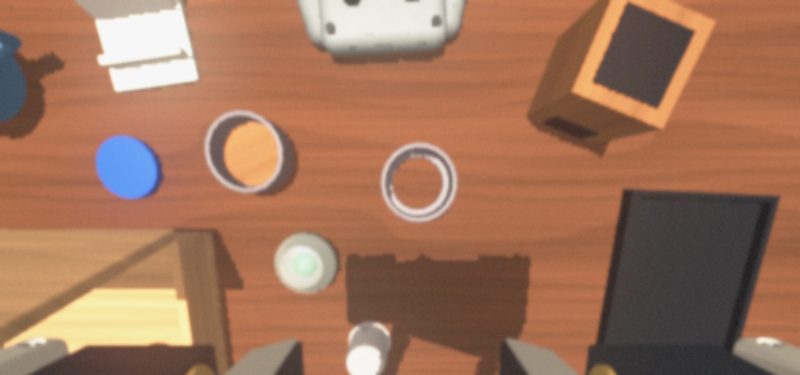

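The wrist view shows ring B's rim at (420,182), dish C's at (245,152), the tower's bottom corner at (530,118), and the tray's far edge at (626,192)–(776,198).

```bash
python3 - <<'E'
from h import *
W=cam("wrist");k=lambda *p:np.array(p)/K800
for n,p,z in [("B",(420,182),.04),("C",(245,152),.04),("cup",(366,362),.058),("tow",(530,118),0),("tow2",(604,154),0),("ph",(197,78),.01),("ctl",(325,50),.02),("t1",(626,191),.018),("t2",(777,197),.018)]: print(n,ray(W,k(*p),z))
# refine rims by ellipse fit on bright/low-saturation edge pixels
h=cv2.cvtColor(robot.grab_frame("wrist"),cv2.COLOR_BGR2HSV)
for n,c in (("B",(269,116.5)),("C",(157,97))):
    m=np.zeros(h.shape[:2],np.uint8);cv2.circle(m,(int(c[0]),int(c[1])),30,1,-1)
    m&=((h[...,1]<80)).astype(np.uint8)
    cs=max(cv2.findContours(m,cv2.RETR_EXTERNAL,cv2.CHAIN_APPROX_NONE)[0],key=cv2.contourArea)
    e=cv2.fitEllipse(cs);print(n,e,ray(W,e[0],.04))
E
```

```text
B [ 0.642  -0.1266  0.04  ]
C [0.6673 0.0251 0.04  ]
cup [ 0.4786 -0.0767  0.058 ]
tow [ 0.7   -0.231  0.   ]
tow2 [ 0.668  -0.3045  0.    ]
ph [0.7321 0.0724 0.01  ]
ctl [ 0.7515 -0.0448  0.02  ]
t1 [ 0.6338 -0.321   0.018 ]
t2 [ 0.6282 -0.464   0.018 ]
B ((267.3337707519531, 116.32384490966797), (48.552696228027344, 50.30927658081055), 4.735114574432373) [ 0.6423 -0.1246  0.04  ]
C ((157.5369110107422, 97.24907684326172), (49.568397521972656, 57.98740005493164), 121.44503021240234) [0.6673 0.0241 0.04  ]
```

>>> carry_out(
  plan=[
    [30, 8, 0, 0, 0, 0],
    [30, 7, 30, 0, 0, 0],
    [12, 2, 40, 0, 0, 0],
    [0, 0, 50, 0, 0, 0],
    [0, 0, 50, 0, 0, 0],
    [0, 0, 40, 0, 0, 0],
    [0, 0, 25, 0, 0, 0],
    [0, 0, 14, 0, 0, 0],
    [0, 0, 0, 0, 0, 0],
    [0, 0, 0, 0, 0, 0],
  ],
  jaw=1.0,
)

```text
clock: 32.2
ee_pos: [0.6409, -0.1263, 0.0145]
tool_rot: [0.0, 1.0, -0.001, 0.001]
force: [0.3, -0.4, -0.2]
width: 0.0918
finger_force: 0.0
```

>>> carry_out(
  plan=[
    [0, 0, 0, 0, 0, 0],
    [0, 0, 0, 0, 0, 0],
    [0, 0, 0, 0, 0, 0],
    [0, 0, 0, 0, 0, 0],
    [0, 0, -20, 0, 0, 0],
    [0, 0, -30, 0, 0, 0],
    [0, 0, -40, 0, 0, 0],
    [0, 0, -20, 0, 0, 0],
    [0, 0, 0, 0, 0, 0],
  ],
  jaw=0.6,
)

```text
clock: 33.33
ee_pos: [0.6409, -0.1259, 0.1247]
tool_rot: [0.001, 1.0, -0.0, 0.002]
force: [-0.6, -1.6, -1.2]
width: 0.0691
finger_force: 20.0
```

>>> carry_out(
  plan=[
    [-28, 0, 0, 0, 0, 0],
    [-28, 20, 0, 0, 0, 0],
    [0, 45, 0, 0, 0, 0],
    [0, 50, 0, 0, 0, 0],
    [0, 50, 0, 0, 0, 0],
    [0, 50, 0, 0, 0, 0],
    [0, 35, 0, 0, 0, 0],
    [0, 16, 0, 0, 0, 0],
    [0, 0, 35, 0, 0, 0],
    [0, 0, 35, 0, 0, 0],
  ],
)

```text
clock: 34.58
ee_pos: [0.5837, -0.3906, 0.0515]
tool_rot: [-0.0, 1.0, -0.0, -0.0]
force: [0.2, 0.1, -1.4]
width: 0.0691
finger_force: 20.0
```

>>> carry_out(
  plan=[
    [0, 0, 15, 0, 0, 0],
    [0, 0, 10, 0, 0, 0],
    [0, 0, 6, 0, 0, 0],
    [0, 0, 2, 0, 0, 0],
    [0, 0, 0, 0, 0, 0],
    [0, 0, 0, 0, 0, 0],
  ],
)

```text
clock: 35.33
ee_pos: [0.5841, -0.3919, 0.0209]
tool_rot: [0.0, 1.0, -0.001, 0.0]
force: [-0.5, -0.1, -1.0]
width: 0.0688
finger_force: 20.0
```

>>> carry_out(
  plan=[
    [0, 0, 0, 0, 0, 0],
    [0, 0, 0, 0, 0, 0],
    [0, 0, -15, 0, 0, 0],
    [0, 0, -40, 0, 0, 0],
    [0, 0, -50, 0, 0, 0],
    [0, 0, -50, 0, 0, 0],
    [0, 0, 0, 0, 0, 0],
  ],
  jaw=0.88,
)

```text
clock: 36.2
ee_pos: [0.5858, -0.3932, 0.1825]
tool_rot: [0.004, 1.0, -0.001, 0.005]
force: [0.2, 0.0, -0.1]
width: 0.0808
finger_force: 0.0
```

>>> carry_out(
  plan=[
    [0, -25, -30, 0, 0, 0],
    [0, -50, -40, 0, 0, 0],
    [0, -50, -10, 0, 0, 0],
    [0, -50, 0, 0, 0, 0],
    [0, -50, 0, 0, 0, 0],
    [0, -50, 0, 0, 0, 0],
    [0, -50, 0, 0, 0, 0],
    [0, -40, 0, 0, 0, 0],
    [0, 0, 0, 0, 0, 0],
    [0, 0, 0, 0, 0, 0],
  ],
  jaw=1.0,
)

```text
clock: 37.45
ee_pos: [0.584, -0.0281, 0.2541]
tool_rot: [0.0, 1.0, -0.0, -0.0]
force: [-0.6, 0.0, 0.1]
width: 0.0916
finger_force: 0.0
```

```bash
python3 - <<'E'
from h import *
o=robot.get_obs();print(o["ee_pos"],o["tool_rot"])
W=cam("wrist",o);f=robot.grab_frame("wrist");h=cv2.cvtColor(f,cv2.COLOR_BGR2HSV)
c=proj(W,[.667,.025,.04])[0];print(c)
m=np.zeros(h.shape[:2],np.uint8);cv2.circle(m,(int(c[0]),int(c[1])),45,1,-1)
m&=(h[...,1]<80).astype(np.uint8)
cs=max(cv2.findContours(m,cv2.RETR_EXTERNAL,cv2.CHAIN_APPROX_NONE)[0],key=cv2.contourArea)
e=cv2.fitEllipse(cs);print(e,ray(W,e[0],.04))
cv2.imwrite("pics/w8.png",cv2.resize(f[:240],(800,375)))
E
```

```text
[ 0.584  -0.0281  0.2541] [ 0.0002  1.     -0.0004 -0.0002]
[216.6806 109.604 ]
((214.94207763671875, 108.87555694580078), (49.7754020690918, 53.21759033203125), 148.94573974609375) [0.6679 0.0273 0.04  ]
```

View pics/w8.png

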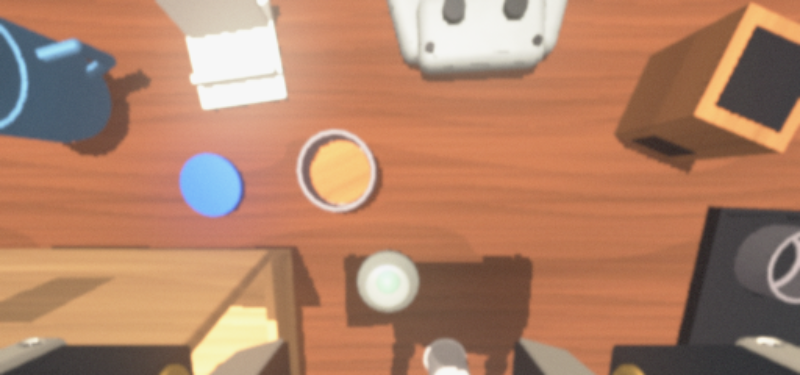

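Dish C's rim is at (337,171) with its base inside, and ring B stands in the tray at (785,265). I'll pick dish C.

>>> carry_out(
  plan=[
    [30, -18, 0, 0, 0, 0],
    [30, -18, 20, 0, 0, 0],
    [23, -18, 40, 0, 0, 0],
    [0, 0, 50, 0, 0, 0],
    [0, 0, 50, 0, 0, 0],
    [0, 0, 40, 0, 0, 0],
    [0, 0, 25, 0, 0, 0],
    [0, 0, 15, 0, 0, 0],
    [0, 0, 0, 0, 0, 0],
    [0, 0, 0, 0, 0, 0],
  ],
)

```text
clock: 38.75
ee_pos: [0.6682, 0.0257, 0.0155]
tool_rot: [0.0, 1.0, -0.001, 0.001]
force: [0.7, -0.0, -0.5]
width: 0.0921
finger_force: 0.0
```

>>> carry_out(
  plan=[
    [0, 0, 0, 0, 0, 0],
    [0, 0, 0, 0, 0, 0],
    [0, 0, 0, 0, 0, 0],
    [0, 0, 0, 0, 0, 0],
    [0, 0, -10, 0, 0, 0],
    [0, 0, -30, 0, 0, 0],
    [0, 0, -40, 0, 0, 0],
    [0, 0, -15, 0, 0, 0],
    [0, 0, 0, 0, 0, 0],
  ],
  jaw=0.6,
)

```text
clock: 39.88
ee_pos: [0.6676, 0.026, 0.1099]
tool_rot: [0.0, 1.0, -0.001, 0.001]
force: [-0.2, 0.9, -2.8]
width: 0.0687
finger_force: 20.0
```

>>> carry_out(
  plan=[
    [0, 30, 0, 0, 0, 0],
    [0, 40, 0, 0, 0, 0],
    [-25, 30, 0, 0, 0, 0],
    [-40, 0, 0, 0, 0, 0],
    [-45, 0, 0, 0, 0, 0],
    [-40, 0, 0, 0, 0, 0],
    [-25, 0, 0, 0, 0, 0],
    [-15, 0, 0, 0, 0, 0],
    [0, 0, 0, 0, 0, 0],
    [0, 0, 0, 0, 0, 0],
  ],
)

```text
clock: 41.12
ee_pos: [0.4775, -0.0737, 0.1086]
tool_rot: [-0.0, 1.0, -0.001, -0.0]
force: [-0.2, 1.0, -1.8]
width: 0.0686
finger_force: 20.0
```

```bash
python3 - <<'E'
from h import *
o=robot.get_obs();print(o["ee_pos"],o["tool_rot"])
W=cam("wrist",o);f=robot.grab_frame("wrist");h=cv2.cvtColor(f,cv2.COLOR_BGR2HSV)
for c in (250,258,266):
    print(c,"".join("%x"%(v>>4) for v in h[150:240,c,1]));print("   ","".join("%x"%(v>>4) for v in h[150:240,c,2]))
bz=o["ee_pos"][2]-.0145
for y in range(164,208,2): print(y,"foot %.4f rbot %.4f rtop %.4f"%(ray(W,(258,y),0)[0]-.0205,ray(W,(258,y),bz)[0]-.034,ray(W,(258,y),bz+.04)[0]-.034))
E
```

```text
[ 0.4775 -0.0737  0.1086] [-0.0001  1.     -0.0006 -0.0003]
250 888888888888888888874212222222222222222222220000124688888888888888888888888888888888888888
    ddddddeddddddddddeeeeeedbbaa988888888888888befffdbbabbbbbbbbbbbbbaabbbbaaaaaaabababaaaaaaa
258 888888888888888888642222222222222212222222211000013678888888888888888888888888888888888888
    ddddddddddddddddddccccbbabaa988888888888889beffffedcbbbbbbbbbaaaabaaaaaaabbabbaaaaaaaaaaaa
266 888889888888898888864322222222222222222222111000012478888888888888888888888888888888888888
    dddddddddddddddddb99abccbbba9888888888888888cefffedcbbbbbbbbbaaaaaaaaaabbbaaaaaaaabaaabbaa
164 foot 0.4839 rbot 0.4859 rtop 0.4926
166 foot 0.4818 rbot 0.4846 rtop 0.4915
168 foot 0.4798 rbot 0.4833 rtop 0.4905
170 foot 0.4777 rbot 0.4820 rtop 0.4895
172 foot 0.4756 rbot 0.4806 rtop 0.4885
174 foot 0.4736 rbot 0.4793 rtop 0.4874
176 foot 0.4715 rbot 0.4779 rtop 0.4864
178 foot 0.4694 rbot 0.4766 rtop 0.4854
180 foot 0.4673 rbot 0.4752 rtop 0.4843
182 foot 0.4652 rbot 0.4739 rtop 0.4833
184 foot 0.4631 rbot 0.4725 rtop 0.4822
186 foot 0.4609 rbot 0.4711 rtop 0.4812
188 foot 0.4588 rbot 0.4697 rtop 0.4801
190 foot 0.4567 rbot 0.4683 rtop 0.4791
192 foot 0.4545 rbot 0.4670 rtop 0.4780
194 foot 0.4523 rbot 0.4656 rtop 0.4769
196 foot 0.4502 rbot 0.4642 rtop 0.4758
198 foot 0.4480 rbot 0.4627 rtop 0.4748
200 foot 0.4458 rbot 0.4613 rtop 0.4737
202 foot 0.4436 rbot 0.4599 rtop 0.4726
204 foot 0.4414 rbot 0.4585 rtop 0.4715
206 foot 0.4392 rbot 0.4570 rtop 0.4704
```

The ring sits at x ≈ 0.477 over the cup at ≈ 0.4785, so I'll shift +1.5 mm and press down.

>>> carry_out(
  plan=[
    [1.5, 0.5, 10, 0, 0, 0],
    [0, 0, 12, 0, 0, 0],
    [0, 0, 12, 0, 0, 0],
    [0, 0, 10, 0, 0, 0],
    [0, 0, 10, 0, 0, 0],
    [0, 0, 10, 0, 0, 0],
    [0, 0, 10, 0, 0, 0],
    [0, 0, 10, 0, 0, 0],
    [0, 0, 6, 0, 0, 0],
    [0, 0, 0, 0, 0, 0],
  ],
)

```text
clock: 42.42
ee_pos: [0.4784, -0.0741, 0.0188]
tool_rot: [-0.0, 1.0, -0.001, -0.0]
force: [-0.4, -0.2, -1.0]
width: 0.0682
finger_force: 20.0
```

>>> carry_out(
  plan=[
    [0, 0, 2, 0, 0, 0],
    [0, 0, 1, 0, 0, 0],
    [0, 0, 0, 0, 0, 0],
    [0, 0, 0, 0, 0, 0],
  ],
)

```text
clock: 42.92
ee_pos: [0.4787, -0.0742, 0.0164]
tool_rot: [0.0, 1.0, -0.001, 0.0]
force: [0.1, -0.2, -1.1]
width: 0.0685
finger_force: 20.0
```

>>> carry_out(
  plan=[
    [0, 0, 0, 0, 0, 0],
    [0, 0, 0, 0, 0, 0],
    [0, 0, 0, 0, 0, 0],
    [0, 0, -15, 0, 0, 0],
    [0, 0, -22, 0, 0, 0],
    [0, 0, 0, 0, 0, 0],
    [0, 0, 0, 0, 0, 0],
  ],
  jaw=1.0,
)

```text
clock: 43.8
ee_pos: [0.4785, -0.0741, 0.0533]
tool_rot: [0.0, 1.0, -0.001, 0.0]
force: [0.4, -0.3, -0.1]
width: 0.0916
finger_force: 0.0
```

>>> carry_out(
  plan=[
    [0, 0, 0, 0, 0, 0],
    [0, 0, 0, 0, 0, 0],
    [0, 0, 0, 0, 0, 0],
    [0, 0, 0, 0, 0, 0],
    [0, 0, 0, 0, 0, 0],
    [0, 0, -20, 0, 0, 0],
    [0, 0, -40, 0, 0, 0],
    [0, 0, -40, 0, 0, 0],
    [0, 0, 0, 0, 0, 0],
  ],
  jaw=0.45,
  squeeze=15,
)

```text
clock: 44.92
ee_pos: [0.4804, -0.0747, 0.156]
tool_rot: [0.001, 1.0, -0.0, 0.003]
force: [-0.8, 0.5, -0.0]
width: 0.0555
finger_force: 15.0
```

>>> carry_out(
  plan=[
    [-4, -30, 0, 0, 0, 0],
    [-6, -50, 0, 0, 0, 0],
    [-6, -50, 0, 0, 0, 0],
    [-6, -50, 0, 0, 0, 0],
    [-6, -50, 0, 0, 0, 0],
    [0, -48, 0, 0, 0, 0],
    [0, -30, 0, 0, 0, 0],
    [0, 0, 0, 0, 0, 0],
    [0, 0, 30, 0, 0, 0],
    [0, 0, 35, 0, 0, 0],
  ],
)

```text
clock: 46.18
ee_pos: [0.451, 0.233, 0.0872]
tool_rot: [0.0, 1.0, -0.001, 0.0]
force: [-0.4, 0.4, -0.5]
width: 0.0558
finger_force: 15.0
```

>>> carry_out(
  plan=[
    [0, 0, 35, 0, 0, 0],
    [0, 0, 25, 0, 0, 0],
    [0, 0, 16, 0, 0, 0],
    [0, 0, 0, 0, 0, 0],
    [0, 0, 0, 0, 0, 0],
  ],
)

```text
clock: 46.8
ee_pos: [0.4516, 0.2338, 0.0129]
tool_rot: [-0.0, 1.0, -0.001, 0.001]
force: [0.6, -0.5, -0.1]
width: 0.0551
finger_force: 15.0
```

>>> carry_out(
  plan=[
    [0, 0, 0, 0, 0, 0],
    [0, 0, 0, 0, 0, 0],
    [0, 0, -15, 0, 0, 0],
    [0, 0, -40, 0, 0, 0],
    [0, 0, -45, 0, 0, 0],
    [0, 0, 0, 0, 0, 0],
  ],
  jaw=0.7,
)

```text
clock: 47.55
ee_pos: [0.4533, 0.2348, 0.1167]
tool_rot: [-0.001, 1.0, -0.0, 0.004]
force: [-0.5, 0.1, -0.0]
width: 0.0644
finger_force: 0.0
```

>>> carry_out(
  plan=[
    [2, 30, 0, 0, 0, 0],
    [5, 50, 0, 0, 0, 0],
    [5, 50, 0, 0, 0, 0],
    [5, 50, 0, 0, 0, 0],
    [5, 50, 0, 0, 0, 0],
    [3, 48, 0, 0, 0, 0],
    [0, 30, 0, 0, 0, 0],
    [0, 0, 0, 0, 0, 0],
    [0, 0, 15, 0, 0, 0],
    [0, 0, 0, 0, 0, 0],
  ],
  jaw=1.0,
)

```text
clock: 48.8
ee_pos: [0.4746, -0.0729, 0.0964]
tool_rot: [-0.001, 1.0, -0.0, -0.001]
force: [0.7, -1.0, 0.1]
width: 0.0919
finger_force: 0.0
```

>>> carry_out(
  plan=[
    [2, 0, 25, 0, 0, 0],
    [0, 0, 25, 0, 0, 0],
    [0, 0, 20, 0, 0, 0],
    [0, 0, 12, 0, 0, 0],
    [0, 0, 0, 0, 0, 0],
    [0, 0, 0, 0, 0, 0],
  ],
)

```text
clock: 49.55
ee_pos: [0.4782, -0.0741, 0.0159]
tool_rot: [0.0, 1.0, -0.0, 0.001]
force: [0.2, 0.2, -0.6]
width: 0.0917
finger_force: 0.0
```

>>> carry_out(
  plan=[
    [0, 0, 0, 0, 0, 0],
    [0, 0, 0, 0, 0, 0],
    [0, 0, 0, 0, 0, 0],
    [0, 0, -20, 0, 0, 0],
    [0, 0, -40, 0, 0, 0],
    [0, 0, -40, 0, 0, 0],
    [0, 0, -25, 0, 0, 0],
    [0, 0, 0, 0, 0, 0],
  ],
  jaw=0.6,
  squeeze=20,
)

```text
clock: 50.55
ee_pos: [0.4785, -0.0744, 0.1416]
tool_rot: [0.001, 1.0, -0.001, 0.002]
force: [0.7, -0.4, -1.7]
width: 0.0683
finger_force: 19.9
```

```bash
python3 - <<'E'
from h import *
S=cam("scene");o=robot.get_obs();print(o["ee_pos"],o["width"])
f=robot.grab_frame("scene");h=cv2.cvtColor(f,cv2.COLOR_BGR2HSV)
# tray: ring-grey blobs near the two slots, brighter than the tray
lo=proj(S,[[.33,-.47,.02],[.68,-.47,.02],[.68,-.3,.02],[.33,-.3,.02]]);m=np.zeros(h.shape[:2],np.uint8);cv2.fillConvexPoly(m,lo.astype(int),1)
m&=((h[...,2]>70)&(h[...,1]<90)).astype(np.uint8)
n,l,s,c=cv2.connectedComponentsWithStats(m)
for i in range(1,n):
    if s[i,4]>15: print(s[i],c[i],ray(S,c[i],.026))
print("expected",proj(S,[[.4285,-.386,.026],[.507,-.389,.026],[.584,-.392,.026]]))
# bases in the box: orange blobs
cv2.imwrite("pics/s9.png",cv2.resize(f[100:330,40:380],(800,541)))
E
```

```text
[ 0.4785 -0.0744  0.1416] 0.06830868783124258
[ 70 222  32  33 703] [ 85.7454 238.0555] [ 0.4303 -0.3853  0.026 ]
[ 89 267  34  35 772] [105.5829 283.6956] [ 0.5825 -0.3912  0.026 ]
expected [[ 85.2274 237.682 ]
 [ 95.1088 260.3681]
 [105.5072 284.306 ]]
```

View pics/s9.png

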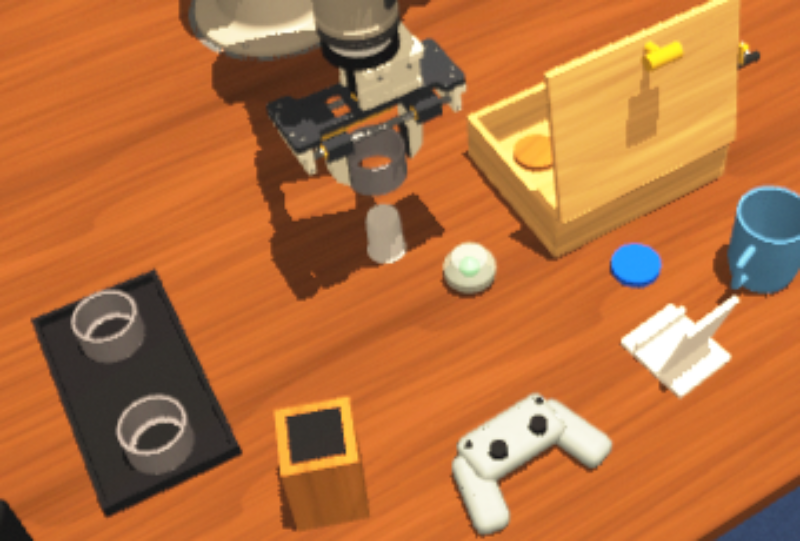

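The view shows rings A and B upright in the tray at (107,325) and (155,432), ring C in the gripper, one base visible in the box at (533,152), and everything else in place. The middle slot is next.

>>> carry_out(
  plan=[
    [5, 35, 0, 0, 0, 0],
    [5, 50, 0, 0, 0, 0],
    [5, 50, 0, 0, 0, 0],
    [5, 50, 0, 0, 0, 0],
    [5, 50, 0, 0, 0, 0],
    [4, 49, 0, 0, 0, 0],
    [0, 30, 0, 0, 0, 0],
    [0, 0, 0, 0, 0, 0],
    [0, 0, 30, 0, 0, 0],
    [0, 0, 30, 0, 0, 0],
  ],
)

```text
clock: 51.85
ee_pos: [0.5058, -0.3866, 0.078]
tool_rot: [-0.001, 1.0, -0.0, -0.001]
force: [0.0, -1.0, -1.5]
width: 0.0683
finger_force: 19.9
```

>>> carry_out(
  plan=[
    [0, 0, 0, 0, 0, 0],
    [0, 0, 20, 0, 0, 0],
    [0, 0, 15, 0, 0, 0],
    [0, 0, 12, 0, 0, 0],
    [0, 0, 8, 0, 0, 0],
    [0, 0, 2, 0, 0, 0],
    [0, 0, 0, 0, 0, 0],
    [0, 0, 0, 0, 0, 0],
  ],
)

```text
clock: 52.85
ee_pos: [0.5065, -0.3885, 0.0238]
tool_rot: [0.0, 1.0, -0.001, 0.0]
force: [0.3, -0.6, -0.6]
width: 0.0684
finger_force: 19.9
```

>>> carry_out(
  plan=[
    [0, 0, 0, 0, 0, 0],
    [0, 0, 0, 0, 0, 0],
    [0, 0, -15, 0, 0, 0],
    [0, 0, -40, 0, 0, 0],
    [0, 0, -50, 0, 0, 0],
    [0, 0, -50, 0, 0, 0],
    [0, 0, -40, 0, 0, 0],
    [0, 0, 0, 0, 0, 0],
  ],
  jaw=0.88,
)

```text
clock: 53.85
ee_pos: [0.5076, -0.3894, 0.2238]
tool_rot: [0.003, 1.0, -0.0, 0.003]
force: [0.3, -0.5, -0.2]
width: 0.0807
finger_force: 0.0
```

```bash
cat > tray.py <<'E'
from h import *
S=cam("scene");f=robot.grab_frame("scene");h=cv2.cvtColor(f,cv2.COLOR_BGR2HSV)
lo=proj(S,[[.33,-.47,.02],[.68,-.47,.02],[.68,-.3,.02],[.33,-.3,.02]]);m=np.zeros(h.shape[:2],np.uint8);cv2.fillConvexPoly(m,lo.astype(int),1)
m&=((h[...,2]>70)&(h[...,1]<90)).astype(np.uint8)
n,l,s,c=cv2.connectedComponentsWithStats(m)
for i in range(1,n):
    if s[i,4]>15: print(s[i],c[i],ray(S,c[i],.026))
E
python3 tray.py
```

```text
[  70  222   53   80 1897] [ 95.9389 261.835 ] [ 0.5121 -0.3888  0.026 ]
```

```bash
python3 - <<'E'
from h import *
o=robot.get_obs();print(o["joint_positions"],o["ee_pos"],np.arctan2(o["ee_pos"][1],o["ee_pos"][0]))
S,D=cam("scene"),cam("side");B=np.array([.4975,.2035,0])
for y in (.138,.204): print("pin",proj(D,B+[.037,y,.112]),proj(S,B+[.037,y,.112]))
f=robot.grab_frame("side");h=cv2.cvtColor(f,cv2.COLOR_BGR2HSV)
m=((h[...,2]<60)&(h[...,1]<120)).astype(np.uint8);m[:270]=0;m[330:]=0;m[:,:115]=0;m[:,180:]=0
ys,xs=np.nonzero(m);print(xs.min(),xs.max(),ys[xs.argmin()],ys[xs.argmax()],len(xs))
th=np.radians(np.arange(56.9,104,3.6));P=np.c_[86*np.cos(th),86*np.sin(th)];print(np.round(np.diff(P,axis=0),1).tolist())
E
```

```text
[-0.7741  0.5565  1.194  -0.0001  1.3864  0.7978] [ 0.5068 -0.3886  0.221 ] -0.6542164664457384
pin [[160.1088 285.7365]] [[342.0772 131.429 ]]
pin [[130.3933 310.8765]] [[360.3885 122.9516]]
115 162 276 286 259
[[-4.6, 2.8], [-4.8, 2.5], [-4.9, 2.2], [-5.1, 1.9], [-5.2, 1.6], [-5.3, 1.2], [-5.3, 0.9], [-5.4, 0.6], [-5.4, 0.2], [-5.4, -0.1], [-5.4, -0.4], [-5.3, -0.8], [-5.3, -1.1]]
```

>>> carry_out(
  plan=[
    [0, 0, -40, 0, 0, 0],
    [0, -20, -45, 0, 0, 0],
    [4, -45, 0, 0, 0, 0],
    [4, -50, 0, 0, 0, 0],
    [4, -50, 0, 0, 0, 0],
    [4, -50, 0, 0, 0, 0],
    [4, -50, 0, 0, 0, 0],
    [4, -50, 0, 0, 0, 0],
    [4, -50, 0, 0, 0, 0],
    [0, -50, 0, 0, 0, 0],
  ],
)

```text
clock: 55.2
ee_pos: [0.5342, 0.0284, 0.3018]
tool_rot: [-0.0, 1.0, -0.001, -0.001]
force: [0.8, 0.6, 0.1]
width: 0.0808
finger_force: 0.0
```

>>> carry_out(
  plan=[
    [0, -50, 0, 0, 0, 0],
    [0, -50, 0, 0, 0, 0],
    [0, -50, 0, 0, 0, 0],
    [0, -50, 0, 0, 0, 0],
    [0, -50, 0, 0, 0, 0],
    [0, -50, 0, 0, 0, 0],
    [0, -40, 0, 0, 0, 0],
    [0, -25, 0, 0, 0, 0],
    [0, 0, 0, 0, 0, 0],
    [0, 0, 0, 0, 0, 0],
  ],
  jaw=0.4,
)

```text
clock: 56.45
ee_pos: [0.535, 0.391, 0.3021]
tool_rot: [0.001, 1.0, -0.001, -0.001]
force: [0.1, -0.9, 0.3]
width: 0.0368
finger_force: 0.0
```

>>> carry_out(
  plan=[
    [0, 0, 0, 0, 0, -10],
    [0, 0, 0, 0, 0, -10],
    [0, 0, 0, 0, 0, -10],
    [0, 0, 0, 0, 0, -10],
    [0, 0, 0, 0, 0, -10],
    [0, 0, 0, 0, 0, -10],
    [0, 0, 0, 0, 0, -10],
    [0, 0, 0, 0, 0, -10],
    [0, 0, 0, 0, 0, -10],
    [0, 0, 0, 0, 0, 0],
  ],
)

```text
clock: 57.7
ee_pos: [0.5354, 0.3905, 0.3033]
tool_rot: [0.0, 0.709, 0.706, -0.0]
force: [1.2, 0.3, -0.0]
width: 0.0368
finger_force: 0.0
```

>>> carry_out(
  plan=[
    [1, -1, 30, 0, 0, 0],
    [0, 0, 40, 0, 0, 0],
    [0, 0, 40, 0, 0, 0],
    [0, 0, 35, 0, 0, 0],
    [0, 0, 25, 0, 0, 0],
    [0, 0, 20, 0, 0, 0],
    [0, 0, 15, 0, 0, 0],
    [0, 0, 2, 0, 0, 0],
    [0, 0, 0, 0, 0, 0],
    [0, 0, 0, 0, 0, 0],
  ],
  jaw=0.5,
)

```text
clock: 58.95
ee_pos: [0.5346, 0.393, 0.0973]
tool_rot: [0.0, 0.708, 0.707, 0.001]
force: [-0.0, -0.0, 0.4]
width: 0.0456
finger_force: 0.0
```

>>> carry_out(
  plan=[
    [0, 0, 0, 0, 0, 0],
    [0, 0, 0, 0, 0, 0],
    [0, 0, 0, 0, 0, 0],
    [0, 0, 0, 0, 0, 0],
    [0, 0, 0, 0, 0, 0],
  ],
  jaw=0.2,
)

```text
clock: 59.58
ee_pos: [0.5341, 0.3928, 0.0962]
tool_rot: [0.0, 0.707, 0.707, -0.0]
force: [0.4, -0.2, -0.5]
width: 0.0185
finger_force: 0.0
```

>>> carry_out(
  plan=[
    [0, -4, -1, 0, 0, 0],
    [0, -4.6, -2.8, 0, 0, 0],
    [0, -4.8, -2.5, 0, 0, 0],
    [0, -4.9, -2.2, 0, 0, 0],
    [0, -5.1, -1.9, 0, 0, 0],
    [0, -5.2, -1.6, 0, 0, 0],
  ],
)

```text
clock: 60.32
ee_pos: [0.5051, 0.3928, 0.1082]
tool_rot: [-0.0, 0.707, 0.707, -0.0]
force: [0.3, 0.7, -0.6]
width: 0.0184
finger_force: 0.5
```

>>> carry_out(
  plan=[
    [0, -5.3, -1.2, 0, 0, 0],
    [0, -5.3, -0.9, 0, 0, 0],
    [0, -5.4, -0.6, 0, 0, 0],
    [0, -5.4, -0.2, 0, 0, 0],
    [0, -5.4, 0, 0, 0, 0],
    [0, -5.4, 0, 0, 0, 0],
    [0, -5.3, 0, 0, 0, 0],
    [0, -5.3, 0, 0, 0, 0],
  ],
)

```text
clock: 61.32
ee_pos: [0.4624, 0.3928, 0.1111]
tool_rot: [-0.0, 0.708, 0.707, -0.0]
force: [1.4, -0.6, -0.9]
width: 0.0188
finger_force: 0.2
```

```bash
python3 - <<'E'
from h import *
D=cam("side");o=robot.get_obs();print(o["force"],o["joint_positions"])
f=robot.grab_frame("side");h=cv2.cvtColor(f,cv2.COLOR_BGR2HSV)
B=np.array([.4975,.2035,0])
def lid(t,y):  # corner at lid's free edge, inner face
    return B+[.098-.196*np.cos(t),y,.066+.196*np.sin(t)]
for t in (1.38,1.2,1.0,.8,.6): print(t,proj(D,lid(t,-.123)),proj(D,lid(t,.123)))
cv2.imwrite("pics/side5.png",cv2.resize(f[100:384,60:400],(680,568)))
E
```

```text
[ 1.408  -0.6409 -0.9297] [ 0.578   0.5958  1.4428 -0.      1.103   0.5792]
1.38 [[233.0393 154.2592]] [[143.7832 207.9489]]
1.2 [[246.4656 162.223 ]] [[159.6972 219.5338]]
1.0 [[260.6905 174.0335]] [[177.3357 235.9482]]
0.8 [[273.3097 188.3375]] [[193.7412 255.1258]]
0.6 [[283.5217 204.2619]] [[207.7559 275.7595]]
```

View pics/side5.png

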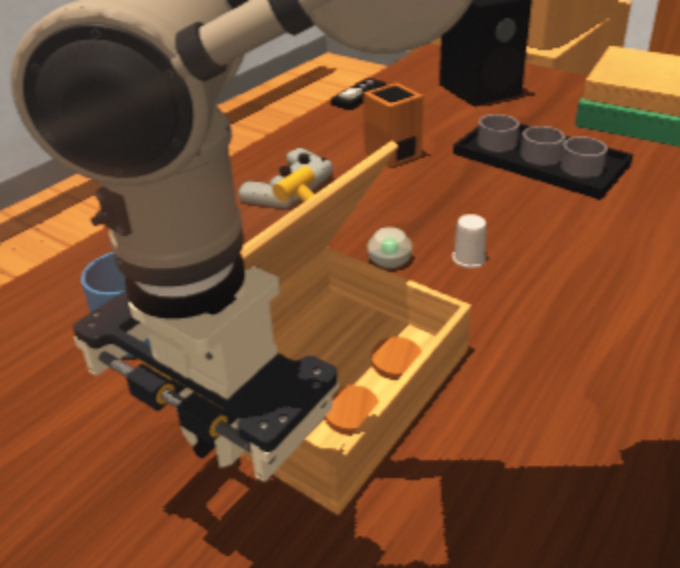

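All three rings stand in the tray, both bases lie in the box at (352,408) and (397,357), and the lid has broken down to about 1.05 rad with its corner at (393,148). I'll let go upward.

>>> carry_out(
  plan=[
    [0, 0, 0, 0, 0, 0],
    [0, 0, -20, 0, 0, 0],
    [5, 0, -40, 0, 0, 0],
    [5, 0, -50, 0, 0, 0],
    [20, 0, -30, 0, 0, 0],
    [30, 0, 0, 0, 0, 0],
    [0, 0, 0, 0, 0, 0],
    [0, 0, 0, 0, 0, 0],
    [0, 0, 0, 0, 0, 0],
    [0, 0, 0, 0, 0, 0],
  ],
  jaw=0.5,
)

```text
clock: 62.62
ee_pos: [0.463, 0.4523, 0.2511]
tool_rot: [0.0, 0.708, 0.706, -0.0]
force: [-0.3, 0.6, -0.2]
width: 0.0459
finger_force: 0.0
```

>>> carry_out(
  plan=[
    [0, 0, 0, 0, 0, 0],
    [0, 0, 0, 0, 0, 0],
    [0, 0, 0, 0, 0, 0],
    [0, 0, 0, 0, 0, 0],
    [0, 0, 0, 0, 0, 0],
    [0, 0, 0, 0, 0, 0],
    [0, 0, 0, 0, 0, 0],
    [0, 0, 0, 0, 0, 0],
    [0, 0, 0, 0, 0, 0],
    [0, 0, 0, 0, 0, 0],
  ],
)

```text
clock: 63.88
ee_pos: [0.4628, 0.4528, 0.2511]
tool_rot: [0.0, 0.707, 0.707, -0.0]
force: [0.5, 0.7, -0.1]
width: 0.0459
finger_force: 0.0
```

>>> carry_out(
  plan=[
    [0, 0, 0, 0, 0, 0],
    [0, 0, 0, 0, 0, 0],
    [0, 0, 0, 0, 0, 0],
    [0, 0, 0, 0, 0, 0],
    [0, 0, 0, 0, 0, 0],
    [0, 0, 0, 0, 0, 0],
    [0, 0, 0, 0, 0, 0],
    [0, 0, 0, 0, 0, 0],
    [0, 0, 0, 0, 0, 0],
    [0, 0, 0, 0, 0, 0],
  ],
)

```text
clock: 65.12
ee_pos: [0.4628, 0.4529, 0.2511]
tool_rot: [0.0, 0.707, 0.707, -0.0]
force: [0.1, -0.7, 0.1]
width: 0.0462
finger_force: 0.0
```

>>> carry_out(
  plan=[
    [0, 0, 0, 0, 0, 0],
    [0, 0, 0, 0, 0, 0],
    [0, 0, 0, 0, 0, 0],
    [0, 0, 0, 0, 0, 0],
    [0, 0, 0, 0, 0, 0],
    [0, 0, 0, 0, 0, 0],
    [0, 0, 0, 0, 0, 0],
    [0, 0, 0, 0, 0, 0],
    [0, 0, 0, 0, 0, 0],
    [0, 0, 0, 0, 0, 0],
  ],
)

```text
clock: 66.38
ee_pos: [0.4628, 0.4529, 0.2511]
tool_rot: [0.0, 0.707, 0.707, 0.0]
force: [0.0, -0.4, -0.4]
width: 0.0453
finger_force: 0.0
```

```bash
python3 - <<'E'
from h import *
# compare lid/knob with the start picture: yellow knob blob in scene and side
for n,ref in (("scene","pics/scene0.png"),("side","pics/side0.png")):
    a=cv2.resize(cv2.imread(ref),(512,384),interpolation=cv2.INTER_AREA);b=robot.grab_frame(n)
    for im in (a,b):
        h=cv2.cvtColor(im,cv2.COLOR_BGR2HSV)
        m=((h[...,0]>19)&(h[...,0]<29)&(h[...,1]>215)&(h[...,2]>120)).astype(np.uint8)
        if n=="scene": m[:,:230]=0;m[:,360:]=0;m[:80]=0;m[200:]=0
        else: m[:200]=0;m[:,:130]=0
        k,l,s,c=cv2.connectedComponentsWithStats(m);print(n,[(s[i].tolist(),np.round(c[i],1)) for i in range(1,k) if s[i,4]>12])
E
python3 tray.py
```

```text
scene [([272, 125, 13, 7, 28], array([278. , 128.3]))]
scene [([272, 125, 13, 7, 33], array([277.4, 128. ]))]
side []
side []
[  70  223   53   79 1946] [ 95.8654 261.3926] [ 0.5108 -0.3885  0.026 ]
```

The knob is back at its starting pixel, so the lid is shut. I'll wait briefly for it to settle and then hand in.

>>> carry_out(
  plan=[
    [0, 0, 0, 0, 0, 0],
    [0, 0, 0, 0, 0, 0],
    [0, 0, 0, 0, 0, 0],
    [0, 0, 0, 0, 0, 0],
    [0, 0, 0, 0, 0, 0],
    [0, 0, 0, 0, 0, 0],
    [0, 0, 0, 0, 0, 0],
    [0, 0, 0, 0, 0, 0],
    [0, 0, 0, 0, 0, 0],
    [0, 0, 0, 0, 0, 0],
  ],
)

```text
clock: 67.78
ee_pos: [0.4628, 0.4529, 0.2511]
tool_rot: [0.0, 0.707, 0.707, -0.0]
force: [0.5, -0.1, 0.1]
width: 0.0456
finger_force: 0.0
```

>>> carry_out(
  plan=[
    [0, 0, 0, 0, 0, 0],
    [0, 0, 0, 0, 0, 0],
    [0, 0, 0, 0, 0, 0],
    [0, 0, 0, 0, 0, 0],
    [0, 0, 0, 0, 0, 0],
    [0, 0, 0, 0, 0, 0],
    [0, 0, 0, 0, 0, 0],
    [0, 0, 0, 0, 0, 0],
  ],
)

```text
clock: 68.78
ee_pos: [0.4628, 0.4528, 0.251]
tool_rot: [0.0, 0.707, 0.707, -0.0]
force: [1.1, -0.0, 0.3]
width: 0.0458
finger_force: 0.0
```

```bash
python3 - <<'E'
from plant import robot
print(robot.get_obs()["clock"],robot.sign_off())
E
```

```text
the job is handed in; nothing more can be done
68.775 None
```

I handed the job in at 68.8 s with both bases in the box, the lid shut and all three rings upright in the tray; the hand-in returned no verdict, so this rests on the camera images and force readings.

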